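# Load the marking machine's carrier magazine and lock it in

### The job

Load the marking machine: pull its magazine drawer out, press every blue carrier plate on the bench down into the magazine past the spring lips, case back up, so that the lips hold it. Then push the drawer fully home under the gantry, line up the quarter-turn stud with its slot, push it in and turn it a quarter turn clockwise so that it stays locked; leave the watches and the other small things on the bench where they are.

Things in the scene. Friction and masses are not known exactly. Their poses are not given: they have to be found in the camera images.
- carrier1: A blue carrier plate with a round steel watch case back (33 mm) let in flush in its top; loose, 76 mm long (its x) x 44 mm wide (its y) x 12 mm high, about 90 g (0.06 to 0.12 kg). Origin at the centre of its underside, z up through the case back. Lies flat on the bench, case back up. May be absent (None).
- carrier2: A blue carrier plate with a round steel watch case back (33 mm) let in flush in its top; loose, 76 mm long (its x) x 44 mm wide (its y) x 12 mm high, about 90 g (0.06 to 0.12 kg). Origin at the centre of its underside, z up through the case back. Lies flat on the bench, case back up. May be absent (None).
- carrier3: A blue carrier plate with a round steel watch case back (33 mm) let in flush in its top; loose, 76 mm long (its x) x 44 mm wide (its y) x 12 mm high, about 90 g (0.06 to 0.12 kg). Origin at the centre of its underside, z up through the case back. Lies flat on the bench, case back up. May be absent (None).
- carrier4: A blue carrier plate with a round steel watch case back (33 mm) let in flush in its top; loose, 76 mm long (its x) x 44 mm wide (its y) x 12 mm high, about 90 g (0.06 to 0.12 kg). Origin at the centre of its underside, z up through the case back. Lies flat on the bench, case back up. May be absent (None).
- carrier5: A blue carrier plate with a round steel watch case back (33 mm) let in flush in its top; loose, 76 mm long (its x) x 44 mm wide (its y) x 12 mm high, about 90 g (0.06 to 0.12 kg). Origin at the centre of its underside, z up through the case back. Lies flat on the bench, case back up. May be absent (None).
- machine: Grey marking machine, fixed. Origin on the bench below the mouth's middle when the drawer is home; x from its front (robot side) to its rear, the drawer's line; z up. Gantry beam over the drawer's way: underside 138 mm up, front face at x = -20 mm, head carriage to -35 mm (138-188 mm up, 70 wide); columns at y = +-72..104, 178 high (motor 210). Bed 24 mm high, 96 mm wide, 236 mm under the gantry.
- drawer (a joint): How far the magazine drawer is pulled out toward the robot (m): 0 = home against its stop under the gantry, 0.100 = fully out, at its outer stop. About 2 N of friction; stays where it is left. The magazine can only be filled from above with the drawer well out: fully out, the middle of the mouth is 80 mm in front of the beam and 65 mm in front of the head carriage.
- mouth (a point): Middle of the magazine's mouth, on the drawer, level with the undersides of the brass lips, 103 mm above the bench. x = the plates' length = the machine's x; z up. Well below: 78.4 mm (x) x 47 mm (y), holds 5 plates. End walls and four corner ears (beyond x = +-30 mm) rise 14 mm above this point, then flare to 23 mm (5 mm lead-in); between the ears the long sides are open down to 2 mm above it.
- lip_front (a joint): Outward slide (m) of the front brass lip (0 = out over the well, 0.0055 = drawn back); its twin is at the rear end. Each is 24 mm wide, sticks 4 mm into the well, flat below, sloped above, sprung. A plate let go in the mouth rests on the slopes, underside 6-7 mm above mouth; a push of 8-15 N on the middle of its top, 20-25 mm down, takes it past the lips, which snap over it and hold it down.
- follower (a joint): How far the magazine's orange follower is pressed down (m): 0 = top, just under the lips, 0.0665 = bottom. Its spring pushes up with 2.6 N at the top plus 1.1 N per 10 mm and holds the topmost plate against the lips' undersides; about 0.012 per plate held.
- pull (a point): The drawer's black pull: an upright blade 12 mm thick (y, across the drawer) x 32 mm long (x), 42 mm high over the drawer's 6 mm thick tongue; its top is 73 mm above the bench. This point is on its middle, 12 mm below that top, and moves with the drawer; x as the machine's. It stands 101 mm in front of the mouth's middle.
- knob (a point): Middle of the bar grip of the quarter-turn stud, at the drawer's front end, 55 mm in front of the pull. Bar 36 mm long (point's y) x 12 mm thick (point's x) x 22 mm high, black with a red line on top (11 mm above this point), on a disc of 32 mm diameter whose top is 11 mm below this point. 64.5 mm above the bench when the stud is up; sinks and turns with it.
- stud_push (a joint): How far the stud is pushed down (m): 0 = sprung up, 0.016 = bottom stop; spring 2 N, rising to 6 N. Its cross-wing (22 x 7 mm, along the bar) is stopped at 0.002 by the keeper plate unless it is in line with the slot (26 x 11 mm) and the drawer is home within 2 mm. Beyond 0.012 it is through and can be turned; then let go it stays at about 0.012; let go unturned it springs up.
- stud_turn (a joint): Turn of the stud (rad), clockwise seen from above: 0 = bar across the drawer (machine's y, between the two red marks on the tongue), in line with the slot, which passes it to within about 0.15; 1.57 = a quarter turn, bar along the drawer: locked, once pushed in. Stops at -0.3 and 1.65; light friction (0.02 N m), stays where it is left.
- watch_a: A wristwatch head without strap, 40 mm across, 10 mm high, on its back; loose; origin at the centre of its underside. Not part of the job.
- watch_b: A wristwatch head without strap, 40 mm across, 10 mm high, on its back; loose; origin at the centre of its underside. Not part of the job.
- watch_c: A wristwatch head without strap, 40 mm across, 10 mm high, on its back; loose; origin at the centre of its underside. Not part of the job.
- eraser: A white eraser in a blue sleeve, 32 x 16 x 12 mm, loose; origin at the centre of its underside. Not part of the job.
- graver: A hand graver with a wooden handle, about 110 mm long along its x, 28 mm high at the handle, loose; origin on the bench below the middle of its length. Not part of the job.
- oiler: A small amber jar with a black cap, 34 mm across, 55 mm high, loose; origin at the centre of its underside. Not part of the job.
Not all that is in view belongs to the job. Leave any orange look-alike of the carrier5 alone.

How it is judged:
By the outcome, as a careful person would: the job done as asked, in the order asked, and still so for the second after the job is handed in, with the robot touching nothing.
Of carrier1, carrier2, carrier3, carrier4, carrier5 only 3 to 5 are there at a start; the rules pass over those that are not, and their reading is None.
At some moment in a run one of carrier1, carrier2, carrier3, carrier4, carrier5 may be knocked a few centimetres aside while the robot is not near it.
It also fails if it takes over 210 s, if anything falls off the work surface, if the arm or the gripper's body presses on something with over 40 N, if the wrist force passes 120 N, or if a joint passes its speed limit or range.

### The arm

A 6-joint arm with a two-finger parallel gripper is mounted at the origin on the work surface. World frame = base frame: x ahead of the robot, y to its left, z up, the work surface at z = 0. Lengths are in m, angles in rad, forces in N, time in s.
With the tool pointing down it reaches from about 0.35 to 0.85 m from the base axis. Payload 8.1 kg.
Tool frame: the origin (TCP) lies midway between the tips of the shut fingers; the grasp point (between the pads) lies 19 mm behind it; z points along the fingers, x is the direction in which the jaws open and shut, and the axes are right-handed (so a half turn about z gives the same grasp; the last joint's range is limited). The gripper opens to 85 mm and grips with 20 to 120 N. Pads are 22 mm wide; open, the fingers measure 114 mm over their backs; the gripper's body (76 mm by 85 mm) begins 54 mm behind the grasp point. The pads swing forward as they close: fully open they stand 13 mm farther back than shut.
Start: joints at [1.149, 0.13, 1.488, -0, 1.523, -0.085], TCP at [0.198, 0.566, 0.231] pointing down, gripper open.
Joint ranges: [-2.96, 2.96], [-0.89, 2.26], [0.02, 2.5], [-1.34, 4.48], [0, 2.73], [-2.66, 2.66]. Speed limits (rad/s): [2.39, 2.39, 2.79, 3.14, 3.14, 3.14].

### API

Orientations are given as a 3x3 rotation matrix whose columns are the frame's x, y, z axes.
In Python, from plant import r gives the robot as it stands.
- The arm moves only by the shell command python3 -m creep 'ROWS' [FORCE]. ROWS is JSON, a list of rows, each a list of 7 numbers: the finger opening in m, from 0 to 0.0854, then the shift along the world's x, y, z in m, then the turn, a rotation vector about the world's x, y, z in rad. In form: [[claw, x, y, z, wx, wy, wz], ...]. A call has 1 to 10 rows; each row shifts and turns the commanded pose from where the row before left it; what a row does not reach is not made up. A row lasts 1/12 s, in which the tool goes at most 41.7 mm and 7.16 degrees, less where a joint would pass 70% of its speed; a pose out of reach is approached as far as the arm can. A call with a gripper value outside its range is refused whole. The fingers move at their own pace and stop on an object; FORCE is the grip in N (left out, the last holds). Time passes only in rows, so rows that do not move let the fingers close. It gives the time, the measured TCP pose, the force and the opening at its end, in the units of the state.
- r.read_state(): the state, without advancing time (a new reading comes with each control period).
- r.grab_frame(name): name is "scene" or "side" or "wrist"; returns the picture (400x640x3 uint8, red, green, blue); there is no depth.
- r.get_calibration(name): a dict with "mtx" (3x3 intrinsics, pixels), "origin" and "orientation" of the camera in the world; the wrist camera has in their place "tool_from_camera" (4x4, takes a point from camera to tool coordinates, whose origin is the TCP and whose axes are the tool frame's). Camera axes: x right, y up, looking along -z (the intrinsics and any distortion apply to the point x, -y, -z); pixel columns grow to the right and rows downward; lengths in m; the calibration is good to about 2 mm. A picture is of the moment at which its call begins: read the wrist's pose just before it. get_calibration takes no time and is no camera call.
- r.hand_in(): hands the job in, once; it reports no verdict.
The state is a dict: "clock": time; "qpos": joint angles; "dq": joint speeds; "joint_torque": joint torques, N m; "eef_pos": TCP position; "orientation": TCP orientation; "wrist_force": force on the tool from outside, world axes, zero at the start; "torque": the same for the moment, N m; "gripper_width": opening from 0.0 (shut) to 1.0 (fully open).
Only numpy, scipy, OpenCV 4.12 (cv2) and the standard library are available. Lean on these libraries where they do the work, as an engineer would, in place of code of your own. Each camera call takes 0.05 s, during which the arm holds its last target.

## Working session

There is one attempt and no reset: what is moved stays moved. The work goes in short steps, Python scripts to look and compute and a shell command to move; the robot and the scene stay as the last step left them, time stands still between calls to the robot, and variables do not carry over. Pictures are saved under pics/ and viewed, and the job is handed in when it is done.

```bash
ls; mkdir -p pics
python3 - <<'E'
from plant import r
import cv2
s=r.read_state();print(s)
for n in("scene","side","wrist"):
    im=r.grab_frame(n);cv2.imwrite(f"pics/{n}0.png",im[:,:,::-1])
    print(n,r.get_calibration(n))
E
```

```text
pics
{'clock': 0.0, 'qpos': array([ 1.14855303e+00,  1.31135314e-01,  1.48932015e+00, -1.29035171e-05,
        1.52300145e+00, -8.53998514e-02]), 'dq': array([ 0.00011383, -0.00032969, -0.00034431,  0.00077963,  0.00045158,
        0.00131423]), 'joint_torque': array([-1.37294483e-03, -5.69413698e+01, -5.00538576e+01, -3.41372024e-04,
        1.52217963e-02,  6.55350300e-05]), 'eef_pos': array([0.19805606, 0.56576889, 0.23023743]), 'orientation': array([[ 3.30508287e-01,  9.43802790e-01, -7.52230695e-04],
       [ 9.43801260e-01, -3.30509111e-01, -1.70580592e-03],
       [-1.85856349e-03, -1.46173284e-04, -9.99998262e-01]]), 'wrist_force': array([ 0.59596434,  0.15523307, -0.22651966]), 'torque': array([-0.02754797, -0.00772828, -0.03113186]), 'gripper_width': 0.999060362472143}
scene {'mtx': array([[514.8653706 ,   0.        , 318.47498884],
       [  0.        , 514.8653706 , 189.85885597],
       [  0.        ,   0.        ,   1.        ]]), 'origin': array([ 1.4286588 , -0.02204682,  0.99103953]), 'orientation': array([[-0.03579429, -0.70175338,  0.71152018],
       [ 0.99916083,
[... 295 characters left out ...]
34095]), 'orientation': array([[ 0.7711524 ,  0.41338639, -0.48418557],
       [-0.63664926,  0.50227516, -0.58514732],
       [ 0.00130244,  0.75949415,  0.65051283]])}
wrist {'mtx': array([[331.39445897,   0.        , 322.58703517],
       [  0.        , 331.39445897, 199.17865225],
       [  0.        ,   0.        ,   1.        ]]), 'tool_from_camera': array([[ 9.99999596e-01,  7.18093385e-04,  5.41209744e-04,
         5.33476100e-05],
       [ 8.43861804e-04, -9.57328333e-01, -2.89001299e-01,
        -7.32890057e-02],
       [ 3.10585501e-04,  2.89001639e-01, -9.57328552e-01,
        -1.43296222e-01],
       [ 0.00000000e+00,  0.00000000e+00,  0.00000000e+00,
         1.00000000e+00]])}
```

View pics/scene0.png

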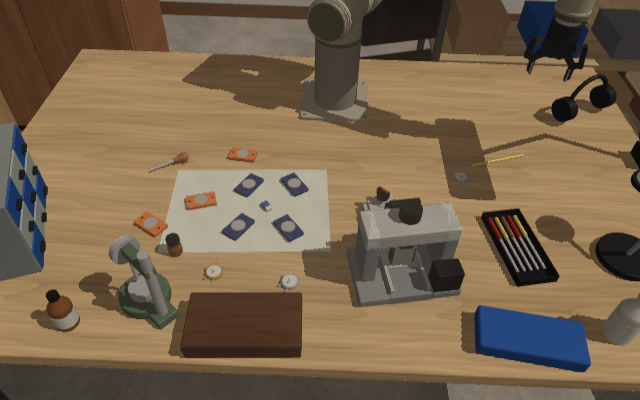

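View pics/side0.png

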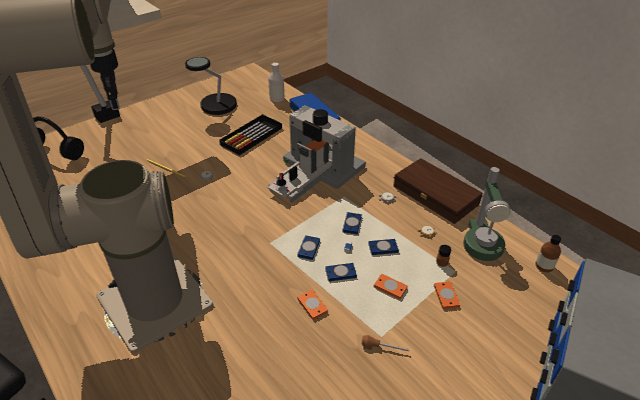

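View pics/wrist0.png

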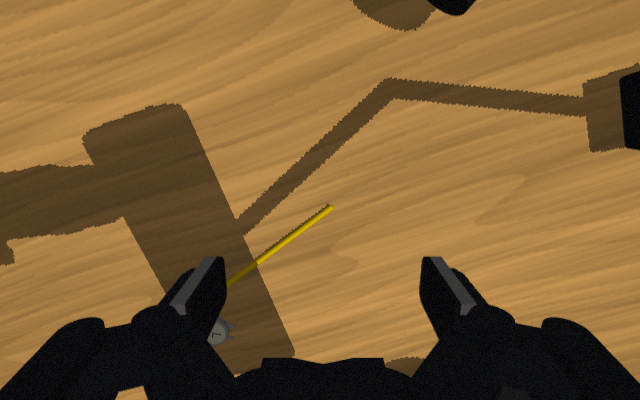

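```bash
cat > h.py <<'E'
import numpy as np, cv2
from plant import r
_c={n:r.get_calibration(n) for n in("scene","side","wrist")}
def cam(n,s=None):
    c=_c[n];K=c["mtx"]
    if n!="wrist": return K,np.array(c["origin"]),np.array(c["orientation"])
    s=s or r.read_state();T=c["tool_from_camera"];R=s["orientation"]
    return K,s["eef_pos"]+R@T[:3,3],R@T[:3,:3]
def rays(n,px,s=None):
    K,o,R=cam(n,s);px=np.atleast_2d(np.asarray(px,float))
    d=np.c_[(px[:,0]-K[0,2])/K[0,0],-(px[:,1]-K[1,2])/K[1,1],-np.ones(len(px))]
    return o,d@R.T
def onz(n,px,z,s=None):
    o,d=rays(n,px,s);return o+d*((z-o[2])/d[:,2])[:,None]
def proj(n,P,s=None):
    K,o,R=cam(n,s);q=(np.atleast_2d(P)-o)@R
    return np.c_[K[0,2]+K[0,0]*q[:,0]/-q[:,2],K[1,2]-K[1,1]*q[:,1]/-q[:,2]]
def tri(n1,p1,n2,p2,s=None):
    o1,d1=rays(n1,p1,s);o2,d2=rays(n2,p2,s);d1=d1[0];d2=d2[0]
    A=np.c_[d1,-d2];t=np.linalg.lstsq(A,o2-o1,rcond=None)[0]
    a=o1+d1*t[0];b=o2+d2*t[1];return (a+b)/2,np.linalg.norm(a-b)
def shot(n,name):
    s=r.read_state();im=r.grab_frame(n)[:,:,::-1].copy();cv2.imwrite(f"pics/{name}.png",im);return im,s
def blue(im):
    hsv=cv2.cvtColor(im,cv2.COLOR_BGR2HSV)
    return cv2.inRange(hsv,(105,70,25),(128,255,255))
def carriers(n,im,s=None,z=0.012,amin=150):
    m=blue(im);m=cv2.morphologyEx(m,cv2.MORPH_CLOSE,np.ones((3,3)))
    out=[]
    for c in cv2.findContours(m,cv2.RETR_EXTERNAL,cv2.CHAIN_APPROX_NONE)[0]:
        if cv2.contourArea(c)<amin: continue
        W=onz(n,c[:,0,:],z,s)[:,:2].astype(np.float32)
        (cx,cy),(w,h),a=cv2.minAreaRect(W*1000)
        if w<h: w,h,a=h,w,a+90
        M=cv2.moments(c)
        out.append((cx/1000,cy/1000,w,h,(a+90)%180-90,M["m10"]/M["m00"],M["m01"]/M["m00"]))
    return out
E
python3 - <<'E'
from h import *
np.set_printoptions(precision=4,suppress=True)
for n in("scene","side"):
    im=cv2.imread(f"pics/{n}0.png")
    for o in carriers(n,im): print(n,np.round(o,3))
im=cv2.imread("pics/scene0.png");cv2.imwrite("pics/z1.png",cv2.resize(im[170:310,330:480],None,fx=4,fy=4,interpolation=2))
im=cv2.imread("pics/side0.png");cv2.imwrite("pics/z2.png",cv2.resize(im[95:215,250:390],None,fx=5,fy=5,interpolation=2))
E
```

```text
scene [  0.855   0.426 232.074 119.91   81.413 531.165 338.401]
scene [  0.662  -0.708 151.503  24.811  22.754  37.507 245.108]
scene [  0.507  -0.805 202.103  95.614  24.941  23.796 196.272]
scene [  0.301  -0.919 213.046  32.775  26.841  18.384 145.542]
scene [ -0.602   0.819 452.514 127.715 -20.868 535.205  19.004]
side [  0.655  -0.718 206.991  38.866  23.106 558.885 345.53 ]
side [  0.417  -0.234  74.798  50.604 -30.122 340.523 272.606]
side [  0.862  -0.648 177.464  15.519  20.549 576.866 281.599]
side [  0.568  -0.24   73.473  51.818 -32.54  383.009 247.516]
side [  0.408  -0.111  83.187  43.716  35.01  308.589 248.509]
side [  0.873   0.453 232.606 125.594  81.454 310.605 103.52 ]
```

View pics/z1.png

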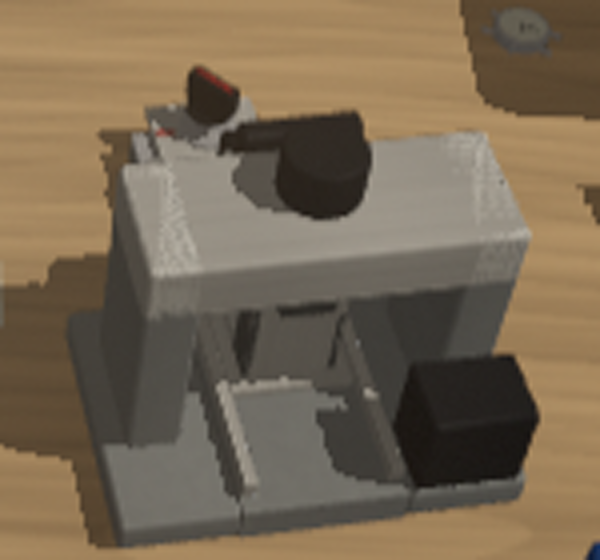

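View pics/z2.png

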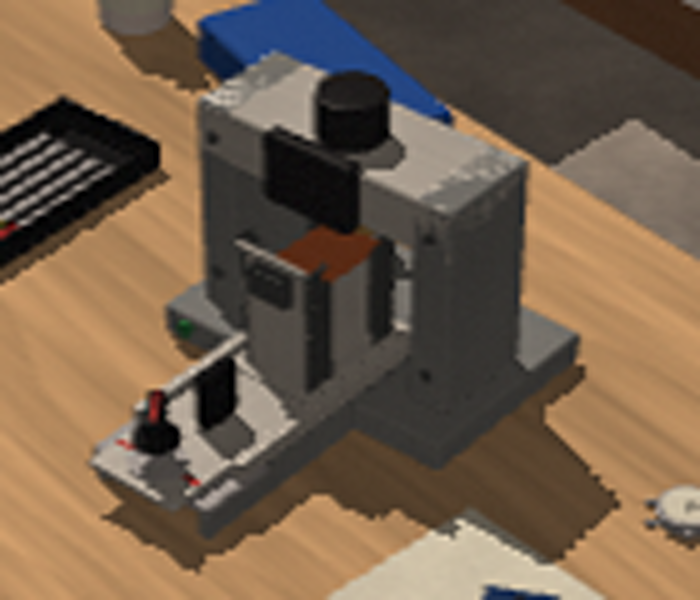

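Run:
```python
from h import *
np.set_printoptions(precision=4,suppress=True)
P=lambda x,y:(330+x/4,170+y/4)
W=onz("scene",[P(125,170),P(487,133),P(530,235),P(155,275)],0.178);print(W)
Q=lambda x,y:(250+x/5,95+y/5)
print("side beam top",onz("side",[Q(205,98),Q(280,52),Q(525,160),Q(445,210)],0.178))
# knob top red line (scene 190..235 ; side 155)
print(tri("scene",P(213,80),"side",Q(157,405)))
print("line scene",onz("scene",[P(195,68),P(235,95)],0.0755),"side",onz("side",[Q(157,392),Q(157,422)],0.0755))
print("pull side",onz("side",[Q(200,362),Q(235,358)],0.073))
for n in("scene","side"):
    im=cv2.imread(f"pics/{n}0.png");hsv=cv2.cvtColor(im,cv2.COLOR_BGR2HSV)
    for p in ([(249-10,184+6),(294,183-8),(228,236),(265,205)] if n=="scene" else [(340,278),(350,215),(310,240),(348,246)]):print(n,p,hsv[p[1],p[0]])
```

```text
[[0.6695 0.0593 0.178 ]
 [0.6308 0.2598 0.178 ]
 [0.7047 0.2714 0.178 ]
 [0.7424 0.073  0.178 ]]
side beam top [[0.6278 0.251  0.178 ]
 [0.6998 0.2649 0.178 ]
 [0.7363 0.069  0.178 ]
 [0.6625 0.0593 0.178 ]]
(array([0.4921, 0.1269, 0.0742]), np.float64(0.0013754999516927499))
line scene [[0.4825 0.1164 0.0755]
 [0.5055 0.1405 0.0755]] side [[0.4987 0.1349 0.0755]
 [0.4814 0.1114 0.0755]]
pull side [[0.539  0.1449 0.073 ]
 [0.5583 0.1343 0.073 ]]
scene (239, 190) [113  79  87]
scene (294, 175) [115  78  85]
scene (228, 236) [165   9  60]
scene (265, 205) [109  97 110]
side (340, 278) [110 179  37]
side (350, 215) [109 161  84]
side (310, 240) [111 123  91]
side (348, 246) [108 154 109]
```

```bash
python3 -m creep '[[0.05,0.02,-0.027,0.002,0,0,0.033],[0.05,0.02,-0.027,0.002,0,0,0.033],[0.05,0.02,-0.027,0.002,0,0,0.033],[0.05,0.02,-0.027,0.002,0,0,0.033],[0.05,0.02,-0.027,0.002,0,0,0.033],[0.05,0.02,-0.027,0.002,0,0,0.033],[0.05,0.02,-0.027,0.002,0,0,0.033],[0.05,0.02,-0.027,0.002,0,0,0.033]]' 30; python3 -m creep '[[0.05,0.02,-0.027,0.002,0,0,0.033],[0.05,0.02,-0.027,0.002,0,0,0.033],[0.05,0.02,-0.027,0.002,0,0,0.033],[0.05,0.02,-0.027,0.002,0,0,0.033],[0.05,0.02,-0.027,0.002,0,0,0.033],[0.05,0.02,-0.027,0.002,0,0,0.033],[0.05,0.02,-0.027,0.002,0,0,0.033],[0.05,0.02,-0.027,0.002,0,0,0.033],[0.05,0,0,0,0,0,0],[0.05,0,0,0,0,0,0]]'
python3 - <<'E'
from h import *
im,s=shot("wrist","w1");print(s["eef_pos"],s["orientation"])
E
```

```text
clock: 0.82
eef_pos: [0.3588, 0.3488, 0.2472]
orientation: [[0.071, 0.997, -0.0], [0.997, -0.071, -0.0], [-0.0, -0.0, -1.0]]
wrist_force: [-0.2, -0.2, 0.5]
gripper_width: 0.586
clock: 1.65
eef_pos: [0.5188, 0.1327, 0.2629]
orientation: [[-0.187, 0.982, -0.001], [0.982, 0.187, -0.0], [0.0, -0.001, -1.0]]
wrist_force: [-0.4, 0.1, 0.3]
gripper_width: 0.589
[0.51883591 0.13271007 0.26286461] [[-1.86759074e-01  9.82405400e-01 -8.23714418e-04]
 [ 9.82405745e-01  1.86759033e-01 -1.27470104e-04]
 [ 2.86087894e-05 -8.33027975e-04 -9.99999653e-01]]
```

View pics/w1.png

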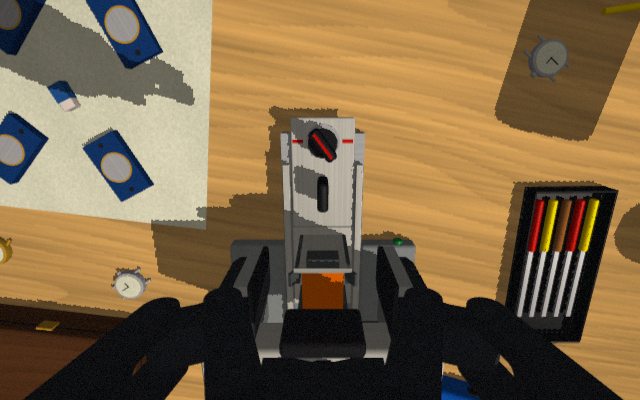

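Run:
```python
from h import *
np.set_printoptions(precision=4,suppress=True)
im=cv2.imread("pics/w1.png");s=r.read_state()
hsv=cv2.cvtColor(im,cv2.COLOR_BGR2HSV)
m=cv2.inRange(hsv,(0,150,110),(6,255,255))|cv2.inRange(hsv,(172,150,110),(180,255,255))
m[:110]=0;m[180:]=0;m[:,:280]=0;m[:,370:]=0
n,l,st,ce=cv2.connectedComponentsWithStats(m)
for i in range(1,n):
    if st[i,4]<5: continue
    z=0.0755 if abs(ce[i][0]-322)<15 else 0.031
    print(st[i],ce[i],onz("wrist",ce[i],z,s))
    ys,xs=np.nonzero(l==i);W=onz("wrist",np.c_[xs,ys],z,s)[:,:2]
    v=np.linalg.svd(W-W.mean(0))[2][0];print("dir deg",np.degrees(np.arctan2(v[1],v[0]))%180)
cv2.imwrite("pics/z3.png",cv2.resize(im[100:300,250:400],None,fx=4,fy=3,interpolation=2)[:, :])
# pull blade
d=(im.max(2)<45).astype(np.uint8);d[:172]=0;d[222:]=0;d[:,:312]=0;d[:,332:]=0
ys,xs=np.nonzero(d);print(xs.min(),xs.max(),ys.min(),ys.max())
print(onz("wrist",[(xs.mean(),178),(xs.mean(),ys.max())],0.073,s))
```

```text
[313 133  20  27  95] [322.2632 146.2421] [[0.4901 0.128  0.0755]]
dir deg 47.771340093538086
[292 140   6   3  15] [294.3333 141.    ] [[0.4961 0.0971 0.031 ]]
dir deg 89.73933213832292
[342 140  11   3  32] [347.1562 140.9688] [[0.4849 0.1554 0.031 ]]
dir deg 99.66484088267562
317 327 176 211
[[0.5225 0.1338 0.073 ]
 [0.5577 0.1405 0.073 ]]
```

View pics/z3.png

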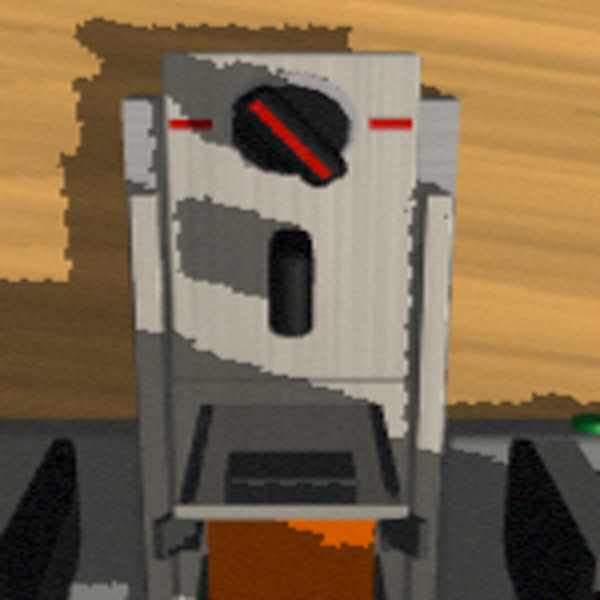

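```bash
python3 -m creep '[[0.04,0.004,0.001,-0.03,0,0,0],[0.04,0.005,0.001,-0.035,0,0,0],[0.04,0.005,0.001,-0.035,0,0,0],[0.04,0.005,0.001,-0.035,0,0,0],[0.04,0.005,0.001,-0.035,0,0,0],[0.04,0,0,-0.025,0,0,0],[0.04,0,0,-0.015,0,0,0],[0.04,0,0,-0.008,0,0,0],[0.04,0,0,0,0,0,0],[0.04,0,0,0,0,0,0]]' 40
python3 - <<'E'
from h import *
im,s=shot("wrist","w2")
im,s=shot("side","s2");cv2.imwrite("pics/s2z.png",cv2.resize(im[95:215,250:390],None,fx=5,fy=5,interpolation=2))
E
```

```text
clock: 2.53
eef_pos: [0.5421, 0.1401, 0.0458]
orientation: [[-0.191, 0.982, 0.0], [0.982, 0.191, 0.0], [0.0, 0.0, -1.0]]
wrist_force: [-0.7, 0.6, 0.9]
gripper_width: 0.467
```

View pics/w2.png

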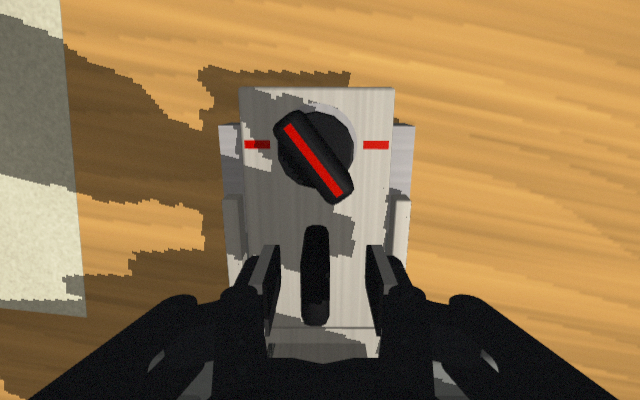

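View pics/s2z.png

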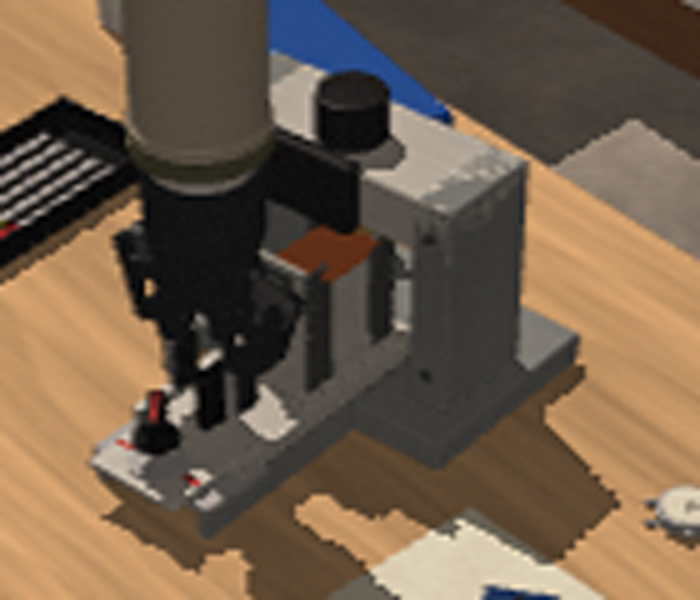

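```bash
python3 -m creep '[[0.04,0.0005,-0.0025,0,0,0,0],[0,0,0,0,0,0,0],[0,0,0,0,0,0,0],[0,0,0,0,0,0,0],[0,0,0,0,0,0,0],[0,0,0,0,0,0,0]]' 40; python3 -m creep '[[0,-0.0049,-0.0009,0,0,0,0],[0,-0.0098,-0.0019,0,0,0,0],[0,-0.0098,-0.0019,0,0,0,0],[0,-0.0098,-0.0019,0,0,0,0],[0,-0.0098,-0.0019,0,0,0,0],[0,-0.0098,-0.0019,0,0,0,0],[0,-0.0098,-0.0019,0,0,0,0],[0,-0.0049,-0.0009,0,0,0,0]]'
```

```text
clock: 3.13
eef_pos: [0.5434, 0.137, 0.0463]
orientation: [[-0.19, 0.982, 0.001], [0.982, 0.19, 0.001], [0.0, 0.001, -1.0]]
wrist_force: [-2.0, 1.0, 7.0]
gripper_width: 0.131
clock: 3.8
eef_pos: [0.4742, 0.1239, 0.0462]
orientation: [[-0.19, 0.982, 0.002], [0.982, 0.19, 0.001], [0.0, 0.002, -1.0]]
wrist_force: [2.2, 2.3, 4.4]
gripper_width: 0.132
```

```bash
python3 -m creep '[[0,-0.0049,-0.0009,0,0,0,0],[0,-0.0039,-0.0008,0,0,0,0],[0,-0.002,-0.0004,0,0,0,0],[0,0,0,0,0,0,0]]';python3 -m creep '[[0,-0.002,-0.0004,0,0,0,0],[0,-0.001,-0.0002,0,0,0,0],[0,0,0,0,0,0,0]]'
```

```text
clock: 4.13
eef_pos: [0.4646, 0.122, 0.0463]
orientation: [[-0.19, 0.982, 0.004], [0.982, 0.19, 0.001], [0.0, 0.004, -1.0]]
wrist_force: [3.9, 4.6, 2.8]
gripper_width: 0.13
clock: 4.38
eef_pos: [0.4646, 0.122, 0.0463]
orientation: [[-0.19, 0.982, 0.01], [0.982, 0.19, 0.003], [0.001, 0.01, -1.0]]
wrist_force: [23.3, 8.0, -14.9]
gripper_width: 0.13
```

```bash
python3 -m creep '[[0.04,0.003,0.0006,0,0,0,0],[0.04,0,0,0,0,0,0],[0.05,0,0,0,0,0,0],[0.05,0,0,0.03,0,0,0],[0.05,0,0,0.04,0,0,0],[0.05,0,0,0.04,0,0,0],[0.06,0.018,0.003,0.04,0,0,0],[0.06,0.024,0.005,0.03,0,0,0],[0.06,0.024,0.005,0.03,0,0,0],[0.06,0.024,0.005,0.03,0,0,0]]';python3 -m creep '[[0.06,0,0,0,0,0,0],[0.06,0,0,0,0,0,0]]';  python3 - <<'E'
from h import *
im,s=shot("wrist","w3");np.save("w3p.npy",s["eef_pos"])
shot("scene","c3")
print(carriers("wrist",im,s,amin=800))
E
```

```text
clock: 5.22
eef_pos: [0.5527, 0.1393, 0.2846]
orientation: [[-0.19, 0.982, -0.0], [0.982, 0.19, -0.0], [-0.0, -0.001, -1.0]]
wrist_force: [0.2, -0.1, 0.2]
gripper_width: 0.704
clock: 5.38
eef_pos: [0.5538, 0.1394, 0.2848]
orientation: [[-0.19, 0.982, 0.003], [0.982, 0.19, 0.0], [-0.0, 0.003, -1.0]]
wrist_force: [0.6, -0.5, -0.5]
gripper_width: 0.697
[(0.8573173828125, 0.43971273803710936, 75.13228607177734, 67.37188720703125, -79.07168388366699, 466.7064366714582, 385.10876856732153), (0.568629150390625, -0.10911138916015625, 76.23579406738281, 48.20939254760742, 37.97050476074219, 122.94952726238714, 132.21354944195633), (0.5713407592773437, -0.23340599060058595, 80.38668823242188, 49.55100631713867, -32.393287658691406, 22.393382096830372, 114.37958899338209), (0.4272076416015625, -0.09386296844482422, 46.31939697265625, 40.8240966796875, -55.198307037353516, 142.09967404357522, 16.572139303482587)]
```

View pics/w3.png

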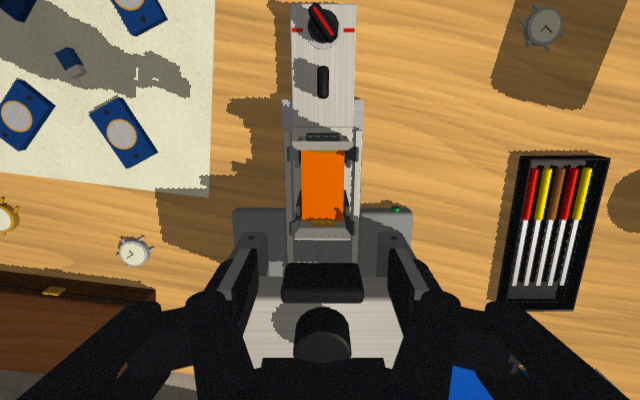

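View pics/c3.png

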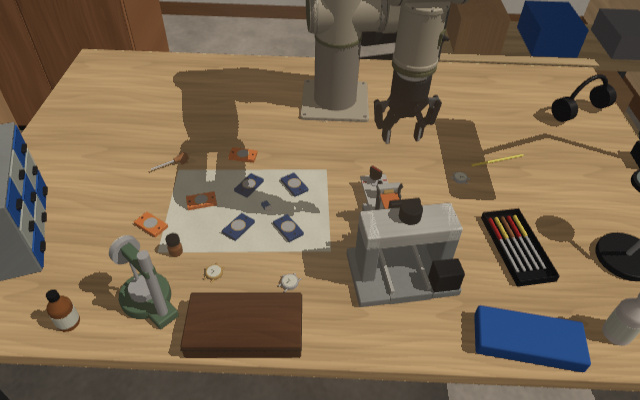

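Run:
```python
from h import *
im=cv2.imread("pics/w3.png")
cv2.imwrite("pics/z4.png",cv2.resize(im[115:245,265:380],None,fx=5,fy=4.5,interpolation=2))
```

```text
(no output)
```

View pics/z4.png

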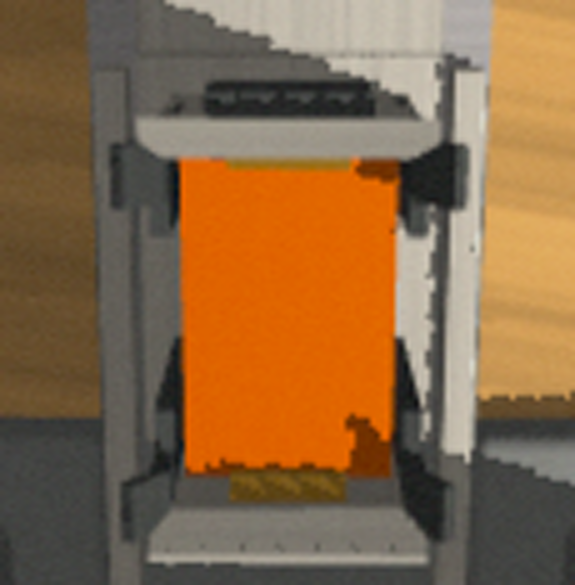

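Run:
```python
from h import *
np.set_printoptions(precision=4,suppress=True)
s=r.read_state();print(s["eef_pos"])
u=np.array([.982,.189]);u/=np.linalg.norm(u);v=np.array([-u[1],u[0]])
p0=np.array([0.4646,.122])
P=lambda x,y:(265+x/5,115+y/4.5)
for nm,p,z in [("front top edge",P(285,115),.126),("rear top edge",P(285,563),.126),("rear flare bottom",P(285,503),.117),("lip rear mid",P(288,487),.105),("lip rear tip",P(288,470),.103),("foll L",P(184,300),.103),("foll R",P(396,300),.103),("earL",P(160,230),.117),("knob",(323,22),.0755),("pull front top",(323,67),.073),("ears in rear",P(183,460),.117),("ears in rear R",P(398,460),.117)]:
    w=onz("wrist",p,z,s)[0,:2];print(nm,w,"u,v from pull grip",(w-p0)@u*1000,(w-p0)@v*1000)
```

```text
[0.5513 0.1391 0.2816]
front top edge [0.5138 0.131 ] u,v from pull grip 50.033027412844014 -0.4341085290766204
rear top edge [0.6086 0.1492] u,v from pull grip 146.53735582163344 -0.4652591056522655
rear flare bottom [0.5983 0.1473] u,v from pull grip 136.10702333098013 -0.4787363738034805
lip rear mid [0.599 0.148] u,v from pull grip 136.88478839795934 0.1167265914388351
lip rear tip [0.5957 0.1473] u,v from pull grip 133.48005353845977 0.11578897224952459
foll L [0.5602 0.1194] u,v from pull grip 93.3859909065316 -20.661499896363075
foll R [0.5522 0.1609] u,v from pull grip 93.37642136058814 21.675763267632664
earL [0.5427 0.1126] u,v from pull grip 74.94381041702056 -24.012356634435463
knob [0.4098 0.1119] u,v from pull grip -55.70128346382737 0.45486376287217606
pull front top [0.4487 0.1194] u,v from pull grip -16.085143790805812 0.4788203684232881
ears in rear [0.5922 0.1256] u,v from pull grip 126.02650267123536 -20.594475983758905
ears in rear R [0.5842 0.1672] u,v from pull grip 126.01605363062204 21.812675408974737
```

```bash
python3 -m creep '[[0.06,0,0,0,0,0,0],[0.06,0,0,0,0,0,0],[0.06,0,0,0,0,0,0]]'
python3 - <<'E'
from h import *
print(np.load("w3p.npy"))
for i in range(4):
    s=r.read_state();print(s["eef_pos"],s["orientation"][:,2]);r.grab_frame("wrist")
im,s=shot("wrist","w4")
cv2.imwrite("pics/z5.png",cv2.resize(im[0:245,265:380],None,fx=3,fy=2.4,interpolation=2))
E
```

```text
clock: 5.73
eef_pos: [0.5514, 0.1392, 0.282]
orientation: [[-0.19, 0.982, -0.002], [0.982, 0.19, -0.0], [0.0, -0.002, -1.0]]
wrist_force: [-0.0, -0.2, 0.7]
gripper_width: 0.701
[0.55376891 0.13941238 0.2848196 ]
[0.55137708 0.13916996 0.2820363 ] [-1.96532379e-03 -3.64471207e-04 -9.99998002e-01]
[0.55162028 0.13920871 0.28235709] [-1.42516501e-03 -2.84468478e-04 -9.99998944e-01]
[0.55182493 0.13921772 0.2826447 ] [-9.48544392e-04 -2.52303256e-04 -9.99999518e-01]
[0.55201496 0.13929016 0.28285149] [-5.55147565e-04 -8.98139975e-05 -9.99999842e-01]
```

View pics/z5.png

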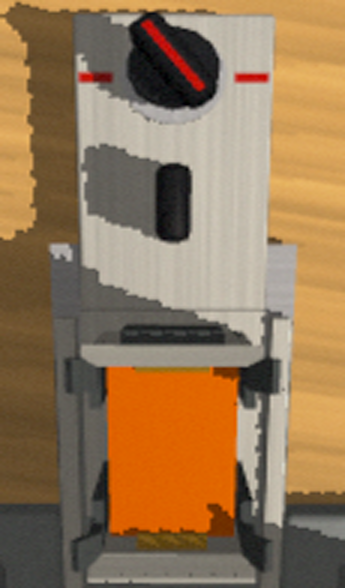

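Run:
```python
from h import *
np.set_printoptions(precision=4,suppress=True)
s=r.read_state();print(s["eef_pos"])
u=np.array([.982,.189]);u/=np.linalg.norm(u);v=np.array([-u[1],u[0]])
p0=np.array([0.4646,.122])
P=lambda x,y:(265+x/3,0+y/2.4)
for nm,p,z in [("front top edge",P(172,345),.126),("rear top edge",P(172,583),.126),("lip rear tip",P(172,534),.103),("foll L",P(108,450),.103),("foll R",P(236,450),.103),("knob",P(173,55),.0755),("marks L",P(95,77),.031),("marks R",P(252,77),.031),("pull front top",P(173,165),.073),("rearedge L",P(88,583),.126),("rearedge R",P(258,583),.126),("frontedge L",P(80,345),.126),("frontedge R",P(268,345),.126)]:
    w=onz("wrist",p,z,s)[0,:2];print(nm,w,(w-p0)@u*1000,(w-p0)@v*1000)
```

```text
[0.5523 0.1393 0.2831]
front top edge [0.5181 0.1322] 54.47642796455831 -0.05597088171842616
rear top edge [0.6136 0.1506] 151.716937529536 -0.05658950282135668
lip rear tip [0.6011 0.1482] 138.9726334890164 -0.07596469651345168
foll L [0.5682 0.1199] 101.30353682971543 -21.594191249785275
foll R [0.56   0.1622] 101.29301404029924 21.44241769518631
knob [0.4119 0.1121] -53.582921449100304 0.21971313586201557
marks L [0.4174 0.0845] -53.48071850085425 -27.901845013031046
marks R [0.4066 0.1401] -53.491750167628844 28.71188448500666
pull front top [0.4518 0.1198] -13.000550244269505 0.2315360389508063
rearedge L [0.6188 0.1235] 151.72427561577183 -27.669383048551563
rearedge R [0.6082 0.1784] 151.70942488485127 28.213057377146843
frontedge L [0.5233 0.1051] 54.482763364806374 -27.69984783357041
frontedge R [0.5126 0.1606] 54.46981725256827 28.789200956220593
```

```bash
python3 -m creep '[[0.06,-0.004,-0.02,0.002,0,0,0],[0.06,-0.007,-0.035,0.002,0,0,0],[0.06,-0.007,-0.035,0.002,0,0,0],[0.06,-0.007,-0.035,0.002,0,0,0],[0.06,-0.007,-0.035,0.002,0,0,0],[0.06,-0.007,-0.035,0.002,0,0,0],[0.06,-0.007,-0.035,0.002,0,0,0],[0.06,-0.007,-0.035,0.002,0,0,0],[0.06,-0.006,-0.025,0.002,0,0,0],[0.06,-0.003,-0.01,0,0,0,0]]';python3 -m creep '[[0.06,0,0,0,0,0,0],[0.06,0,0,0,0,0,0],[0.06,0,0,0,0,0,0],[0.06,0,0,0,0,0,0],[0.06,0,0,0,0,0,0]]';  python3 - <<'E'
from h import *
r.grab_frame("wrist")
im,s=shot("wrist","w5");print(s["eef_pos"],s["qpos"])
for o in carriers("wrist",im,s,amin=800):print(np.round(o,4))
E
```

```text
clock: 6.82
eef_pos: [0.4896, -0.1639, 0.3018]
orientation: [[-0.187, 0.982, 0.001], [0.982, 0.187, -0.001], [-0.002, 0.0, -1.0]]
wrist_force: [0.7, 0.9, -0.2]
gripper_width: 0.7
clock: 7.23
eef_pos: [0.4907, -0.1595, 0.3011]
orientation: [[-0.192, 0.981, 0.0], [0.981, 0.192, 0.0], [0.0, 0.0, -1.0]]
wrist_force: [-0.3, 0.3, 0.3]
gripper_width: 0.703
[ 0.49071173 -0.15962148  0.30112325] [-4.13975717e-01 -1.16754721e-01  1.61040032e+00  1.42671869e-04
  1.64804691e+00 -2.17761807e+00]
[ 5.692000e-01 -1.122000e-01  7.722750e+01  4.369050e+01  3.805540e+01
  3.453291e+02  2.183468e+02]
[ 5.713000e-01 -2.366000e-01  7.756270e+01  4.335970e+01 -3.272360e+01
  2.566441e+02  2.036943e+02]
[ 4.116000e-01 -1.073000e-01  7.541860e+01  4.427150e+01  3.521340e+01
  3.755787e+02  1.029137e+02]
[ 4.211000e-01 -2.304000e-01  7.521190e+01  4.408520e+01 -2.980000e+01
  2.778868e+02  9.122040e+01]
```

View pics/w5.png

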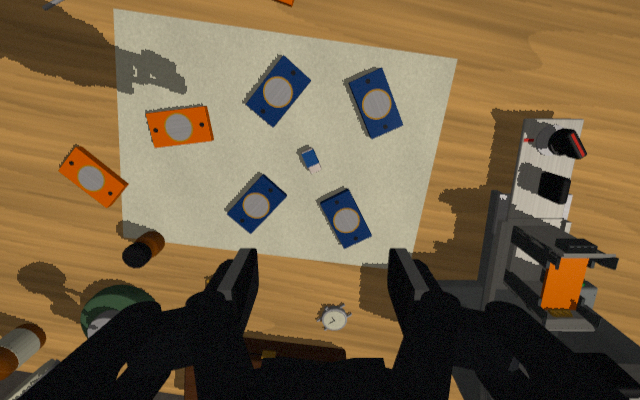

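```bash
python3 -m creep '[[0.06,0.0098,0.0059,-0.025,0,0,0.059],[0.06,0.0098,0.0059,-0.03,0,0,0.059],[0.06,0.0098,0.0059,-0.03,0,0,0.059],[0.06,0.0098,0.0059,-0.03,0,0,0.059],[0.06,0.0098,0.0059,-0.03,0,0,0.059],[0.06,0.0098,0.0059,-0.03,0,0,0.059],[0.06,0.0098,0.0059,-0.02,0,0,0.059],[0.06,0.0098,0.0059,-0.01,0,0,0.059],[0.06,0,0,-0.006,0,0,0],[0.06,0,0,0,0,0,0]]';python3 -m creep '[[0.06,0,0,0,0,0,0],[0.06,0,0,0,0,0,0],[0.06,0,0,0,0,0,0]]';  python3 - <<'E'
from h import *
im,s=shot("wrist","w6");print(s["eef_pos"],s["orientation"],s["qpos"])
for o in carriers("wrist",im,s,amin=800):print(np.round(o,4))
E
```

```text
clock: 8.17
eef_pos: [0.5679, -0.1126, 0.0884]
orientation: [[-0.615, 0.788, -0.003], [0.788, 0.615, 0.001], [0.002, -0.002, -1.0]]
wrist_force: [-0.2, 0.4, -1.5]
gripper_width: 0.705
clock: 8.42
eef_pos: [0.5694, -0.1141, 0.0918]
orientation: [[-0.615, 0.789, 0.002], [0.789, 0.615, -0.001], [-0.002, 0.001, -1.0]]
wrist_force: [-0.2, 0.5, 0.3]
gripper_width: 0.702
[ 0.56943666 -0.11408661  0.09179528] [[-6.14562920e-01  7.88864465e-01  2.29643725e-03]
 [ 7.88865214e-01  6.14565760e-01 -7.74783897e-04]
 [-2.02251119e-03  1.33542601e-03 -9.99997063e-01]] [-2.85947805e-01  1.85196488e-01  1.68933390e+00 -1.00235702e-04
  1.26464054e+00 -2.51854877e+00]
[ 5.697000e-01 -1.118000e-01  7.622490e+01  4.373370e+01  3.794840e+01
  3.256557e+02  2.062357e+02]
[  0.5718  -0.2362  77.8035  43.9265 -32.5601 172.4064  97.8944]
[ 4.948000e-01 -1.765000e-01  1.987690e+01  1.679180e+01  3.437010e+01
  3.180373e+02  5.882520e+01]
[ 4.239000e-01 -1.002000e-01  4.896860e+01  4.703300e+01  3.510320e+01
  4.819878e+02  5.594270e+01]
```

View pics/w6.png

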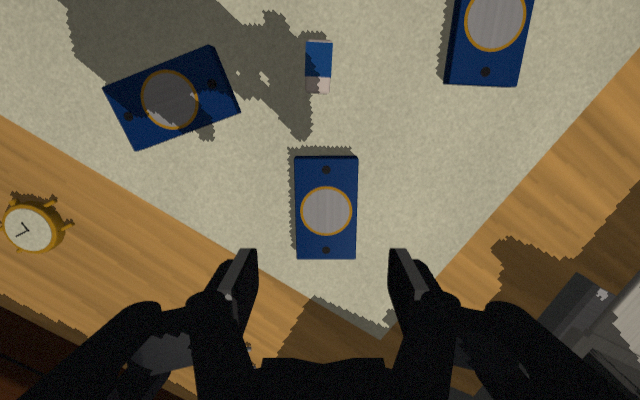

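```bash
python3 -m creep '[[0.06,0,0.002,-0.03,0,0,0],[0.06,0,0,-0.03,0,0,0],[0.06,0,0,-0.018,0,0,0],[0.06,0,0,-0.008,0,0,0],[0.06,0,0,-0.003,0,0,0],[0.06,0,0,0,0,0,0],[0.06,0,0,0,0,0,0],[0.06,0,0,0,0,0,0]]' 40
python3 - <<'E'
from h import *
s=r.read_state();print(s["eef_pos"])
E
```

```text
clock: 9.13
eef_pos: [0.5704, -0.112, 0.0032]
orientation: [[-0.616, 0.788, 0.003], [0.788, 0.616, -0.001], [-0.003, 0.002, -1.0]]
wrist_force: [0.4, -0.9, 0.1]
gripper_width: 0.702
[ 0.57035861 -0.11196346  0.00320275]
```

```bash
python3 -m creep '[[0.03,0,0,-0.001,0,0,0],[0.03,0,0,0,0,0,0],[0.03,0,0,0,0,0,0],[0.03,0,0,0,0,0,0],[0.03,0,0,0.01,0,0,0],[0.03,0,0,0.02,0,0,0],[0.03,0,0,0.03,0,0,0],[0.03,0,0,0.04,0,0,0],[0.03,0,0,0.04,0,0,0],[0.03,0,0,0.04,0,0,0]]' 40
python3 - <<'E'
from h import *
im,s=shot("wrist","w7")
E
```

```text
clock: 9.97
eef_pos: [0.5681, -0.1112, 0.1824]
orientation: [[-0.616, 0.788, -0.001], [0.788, 0.616, 0.0], [0.0, -0.0, -1.0]]
wrist_force: [1.3, -0.1, 0.1]
gripper_width: 0.506
```

View pics/w7.png

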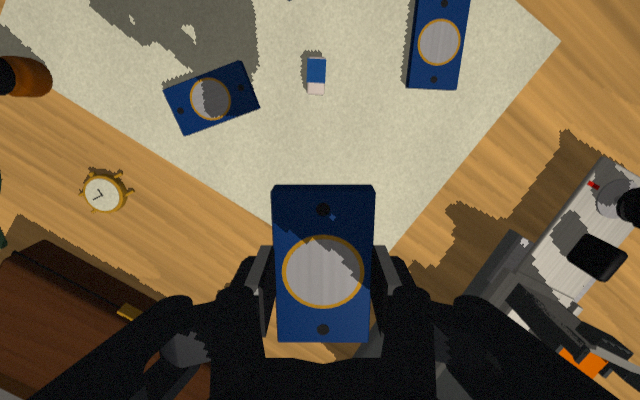

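```bash
cat >> h.py <<'E'
def intool(px,zt):
    c=_c["wrist"];K=c["mtx"];T=c["tool_from_camera"];px=np.atleast_2d(np.asarray(px,float))
    d=np.c_[(px[:,0]-K[0,2])/K[0,0],-(px[:,1]-K[1,2])/K[1,1],-np.ones(len(px))]@T[:3,:3].T
    o=T[:3,3];return o+d*((zt-o[2])/d[:,2])[:,None]
def held(im,zt=-0.0098):
    "plate held: blob of blue around image bottom centre -> corners in tool frame"
    m=blue(im);m[:150]=0;m=cv2.morphologyEx(m,cv2.MORPH_CLOSE,np.ones((3,3)))
    cs=[c for c in cv2.findContours(m,cv2.RETR_EXTERNAL,cv2.CHAIN_APPROX_NONE)[0] if cv2.pointPolygonTest(c,(322,335),True)>-15]
    c=max(cs,key=cv2.contourArea)
    W=intool(c[:,0,:],zt)[:,:2]*1000
    (cx,cy),(w,h),a=cv2.minAreaRect(W.astype(np.float32))
    # case back rim: gold/grey ellipse via holes
    return (cx,cy,w,h,a),W.min(0),W.max(0)
def rim(im,zt=-0.0098):
    hsv=cv2.cvtColor(im,cv2.COLOR_BGR2HSV)
    m=cv2.inRange(hsv,(10,80,90),(25,255,255))
    m[:225]=0;m[320:]=0;m[:,:275]=0;m[:,372:]=0
    ys,xs=np.nonzero(m)
    (cx,cy),ax,_=cv2.fitEllipse(np.c_[xs,ys].astype(np.float32));return (cx,cy),ax,intool((cx,cy),zt)[0]
E
python3 - <<'E'
from h import *
np.set_printoptions(precision=4,suppress=True)
im=cv2.imread("pics/w7.png")
print(held(im)); print(rim(im)); print(intool([(323,185),(323,342)],-.0098))
E
```

```text
((-0.346649169921875, -0.15088653564453125, 78.39623260498047, 43.70135498046875, 89.92349243164062), array([-22.2115, -39.3226]), array([21.5237, 39.0187]))
((325.20245361328125, 272.79864501953125), (76.34934997558594, 93.54464721679688), array([ 0.0008,  0.0015, -0.0098]))
[[-0.0002 -0.0393 -0.0098]
 [-0.0002  0.039  -0.0098]]
```

```bash
python3 -m creep '[[0.03,0,0.02,0.002,0,0,-0.053],[0.03,0,0.033,0.002,0,0,-0.053],[0.03,0,0.035,0.002,0,0,-0.053],[0.03,0,0.035,0,0,0,-0.053],[0.03,0,0.035,0,0,0,-0.053],[0.03,0,0.035,0,0,0,-0.053],[0.03,-0.001,0.03,0,0,0,-0.053],[0.03,-0.001,0.02,0,0,0,-0.053],[0.03,0,0.01,0,0,0,-0.049],[0.03,0,0,0,0,0,0]]';python3 -m creep '[[0.03,0,0,0,0,0,0],[0.03,0,0,0,0,0,0],[0.03,0,0,0,0,0,0],[0.03,0,0,0,0,0,0]]';  python3 - <<'E'
from h import *
im,s=shot("wrist","w8");print(s["eef_pos"],np.degrees(np.arctan2(s["orientation"][1,1],s["orientation"][0,1])))
E
```

```text
clock: 10.85
eef_pos: [0.5663, 0.144, 0.1865]
orientation: [[-0.19, 0.982, -0.0], [0.982, 0.19, 0.001], [0.001, 0.0, -1.0]]
wrist_force: [-0.1, 0.1, -1.7]
gripper_width: 0.499
clock: 11.18
eef_pos: [0.5669, 0.1404, 0.1862]
orientation: [[-0.188, 0.982, -0.0], [0.982, 0.188, -0.0], [-0.0, -0.0, -1.0]]
wrist_force: [-0.4, -0.6, -0.0]
gripper_width: 0.497
[0.56693448 0.14044715 0.18623744] 10.858464548036576
```

View pics/w8.png

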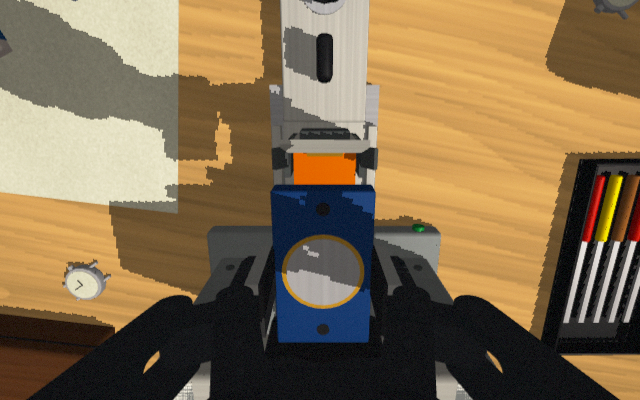

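```bash
python3 -m creep '[[0.03,-0.001,0.001,-0.02,0,0,0],[0.03,0,0,-0.02,0,0,0],[0.03,0,0,-0.012,0,0,0],[0.03,0,0,-0.005,0,0,0],[0.03,0,0,0,0,0,0],[0.03,0,0,0,0,0,0],[0.03,0,0,0,0,0,0]]';  python3 - <<'E'
from h import *
im,s=shot("wrist","w9");print(s["eef_pos"],np.degrees(np.arctan2(s["orientation"][1,1],s["orientation"][0,1])))
E
```

```text
clock: 11.82
eef_pos: [0.5667, 0.1426, 0.1305]
orientation: [[-0.189, 0.982, 0.002], [0.982, 0.189, 0.0], [-0.0, 0.002, -1.0]]
wrist_force: [0.1, -0.2, -0.5]
gripper_width: 0.5
[0.56666194 0.14257863 0.13053177] 10.891957673024903
```

View pics/w9.png

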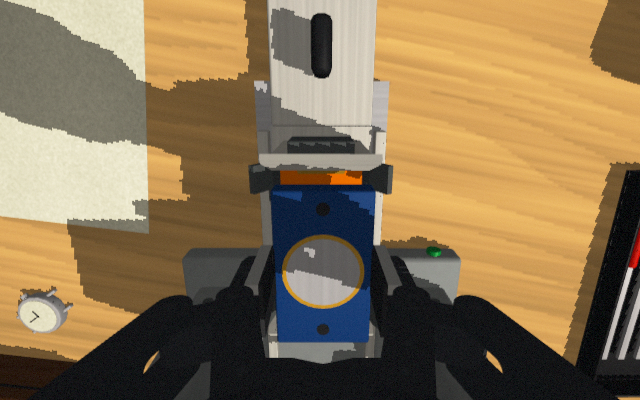

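Run:
```python
from h import *
np.set_printoptions(precision=4,suppress=True)
im=cv2.imread("pics/w9.png")
cv2.imwrite("pics/z9.png",cv2.resize(im[120:370,240:405],None,fx=4,fy=2.4,interpolation=2))
print(intool([(322,154),(259,160),(385,160)],.0045)*1000, held(im))
```

```text
[[ -0.4665 -49.8342   4.5   ]
 [-28.8079 -47.15     4.5   ]
 [ 27.8664 -47.1032   4.5   ]] ((-0.11207389831542969, -0.2662811279296875, 44.58403396606445, 78.74022674560547, 0.11135520786046982), array([-22.4415, -39.63  ]), array([22.1498, 39.1369]))
```

View pics/z9.png

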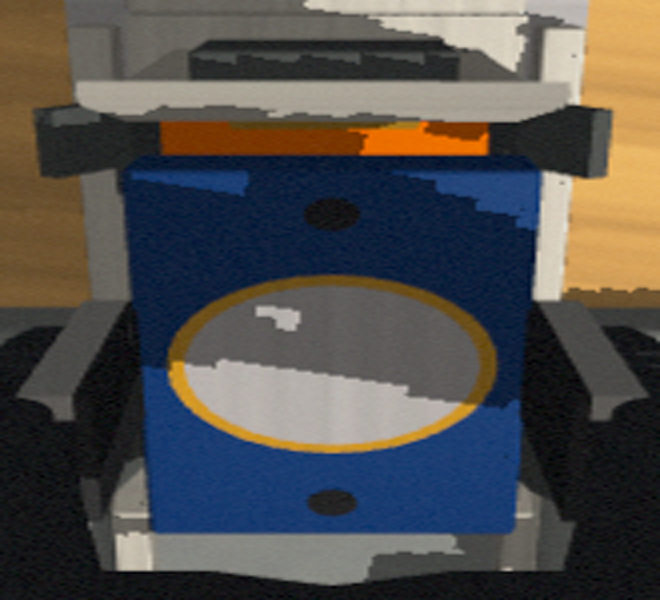

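```bash
python3 -m creep '[[0.03,-0.0014,-0.0007,0,0,0,0],[0.03,0,0,-0.005,0,0,0],[0.03,0,0,-0.005,0,0,0],[0.03,0,0,0,0,0,0],[0.03,0,0,0,0,0,0]]'; python3 -m creep '[[0.03,0,0,-0.003,0,0,0],[0.03,0,0,-0.003,0,0,0],[0.03,0,0,0,0,0,0],[0.03,0,0,0,0,0,0]]'
```

```text
clock: 12.28
eef_pos: [0.5639, 0.1418, 0.1184]
orientation: [[-0.189, 0.982, -0.001], [0.982, 0.189, -0.0], [0.0, -0.001, -1.0]]
wrist_force: [0.3, -0.8, -1.3]
gripper_width: 0.503
clock: 12.62
eef_pos: [0.5643, 0.1418, 0.1129]
orientation: [[-0.189, 0.982, -0.0], [0.982, 0.189, -0.0], [-0.0, -0.0, -1.0]]
wrist_force: [0.3, 0.4, 0.1]
gripper_width: 0.504
```

```bash
python3 -m creep '[[0.03,0,0,-0.001,0,0,0],[0.06,0,0,0,0,0,0],[0.06,0,0,0,0,0,0],[0.06,0,0,0,0,0,0],[0.06,0,0,0.015,0,0,0],[0.06,0,0,0.025,0,0,0],[0,0,0,0.015,0,0,0],[0,0,0,0.005,0,0,0],[0,0,0,0,0,0,0],[0,0,0,0,0,0,0]]';  python3 - <<'E'
from h import *
im,s=shot("wrist","w10");print(s["eef_pos"])
cv2.imwrite("pics/z10.png",cv2.resize(im[120:370,240:405],None,fx=4,fy=2.4,interpolation=2))
E
```

```text
clock: 13.45
eef_pos: [0.5643, 0.1418, 0.1717]
orientation: [[-0.189, 0.982, -0.0], [0.982, 0.189, -0.0], [-0.0, -0.0, -1.0]]
wrist_force: [0.2, 0.1, -1.0]
gripper_width: 0.137
[0.56428926 0.14180466 0.17168132]
```

View pics/z10.png

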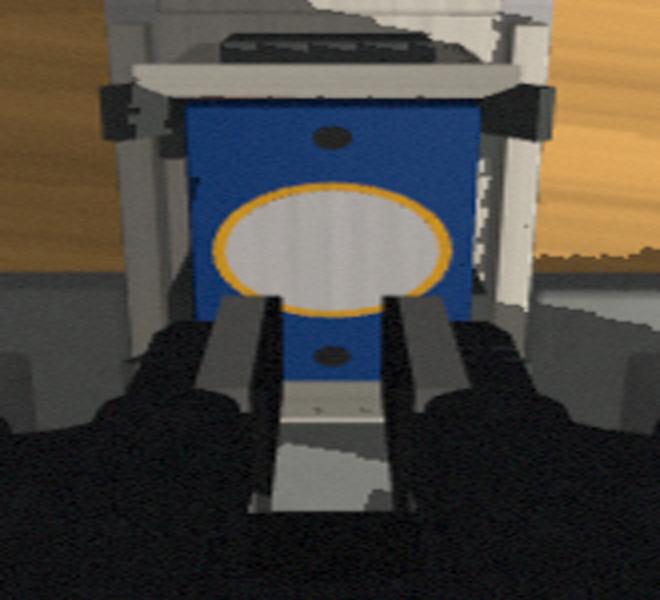

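```bash
python3 - <<'E'
from h import *
np.set_printoptions(precision=4,suppress=True)
P=lambda x,y:(240+x/4,120+y/2.4)
print(intool([P(325,65),P(330,422),P(133,68),P(520,68)],.0457)*1000)
print(intool([P(187,100),P(480,100),P(331,100),P(331,380)],.0502)*1000)
E
python3 -m creep '[[0,0,0,-0.02,0,0,0],[0,0,0,-0.015,0,0,0],[0,0,0,-0.008,0,0,0],[0,0,0,-0.002,0,0,0],[0,0,0,-0.003,0,0,0],[0,0,0,-0.003,0,0,0]]'
```

```text
[[ -0.9701 -47.237   45.7   ]
 [ -0.3483  49.6578  45.7   ]
 [-28.3006 -46.55    45.7   ]
 [ 26.7838 -46.5042  45.7   ]]
[[-21.3529 -38.0561  50.2   ]
 [ 21.8461 -38.0204  50.2   ]
 [ -0.1218 -38.0385  50.2   ]
 [ -0.1762  39.4122  50.2   ]]
clock: 14.0
eef_pos: [0.5648, 0.1419, 0.1216]
orientation: [[-0.189, 0.982, 0.001], [0.982, 0.189, 0.0], [0.0, 0.001, -1.0]]
wrist_force: [-1.0, -0.4, 6.8]
gripper_width: 0.003
```

```bash
python3 -m creep '[[0,0.001,0,-0.003,0,0,0],[0,0,0,-0.003,0,0,0],[0,0,0,-0.003,0,0,0],[0,0,0,0,0,0,0]]'; python3 -m creep '[[0,0,0,-0.003,0,0,0],[0,0,0,-0.003,0,0,0],[0,0,0,-0.003,0,0,0],[0,0,0,0,0,0,0]]'
```

```text
clock: 14.33
eef_pos: [0.5665, 0.142, 0.1135]
orientation: [[-0.189, 0.982, 0.003], [0.982, 0.189, 0.0], [-0.0, 0.003, -1.0]]
wrist_force: [0.3, -0.8, 4.4]
gripper_width: -0.003
clock: 14.67
eef_pos: [0.5665, 0.142, 0.1043]
orientation: [[-0.189, 0.982, 0.003], [0.982, 0.189, 0.0], [-0.0, 0.003, -1.0]]
wrist_force: [1.4, 0.4, 2.6]
gripper_width: 0.002
```

```bash
python3 -m creep '[[0,0,0,-0.003,0,0,0],[0,0,0,-0.002,0,0,0],[0,0,0,0,0,0,0],[0,0,0,0,0,0,0]]'
```

```text
clock: 15.0
eef_pos: [0.5659, 0.1419, 0.0986]
orientation: [[-0.189, 0.982, 0.001], [0.982, 0.189, 0.0], [-0.0, 0.001, -1.0]]
wrist_force: [1.5, -0.1, 2.8]
gripper_width: -0.002
```

```bash
python3 -m creep '[[0,0,0,0.015,0,0,0],[0,0,0,0.03,0,0,0],[0.06,0,0,0.04,0,0,0],[0.06,0,0,0.03,0,0,0],[0.06,0,0,0.005,0,0,0],[0.06,0,0,0,0,0,0],[0.06,0,0,0,0,0,0]]';  python3 - <<'E'
from h import *
im,s=shot("wrist","w11");print(s["eef_pos"])
cv2.imwrite("pics/z11.png",cv2.resize(im[120:370,240:405],None,fx=4,fy=2.4,interpolation=2))
im,s=shot("scene","c11");cv2.imwrite("pics/c11z.png",cv2.resize(im[130:330,140:460],None,fx=2.5,fy=2.5))
E
```

```text
clock: 15.58
eef_pos: [0.565, 0.1418, 0.2175]
orientation: [[-0.189, 0.982, -0.001], [0.982, 0.189, -0.0], [0.0, -0.001, -1.0]]
wrist_force: [0.4, -0.9, -0.4]
gripper_width: 0.699
[0.56503846 0.14181318 0.2175054 ]
```

View pics/z11.png

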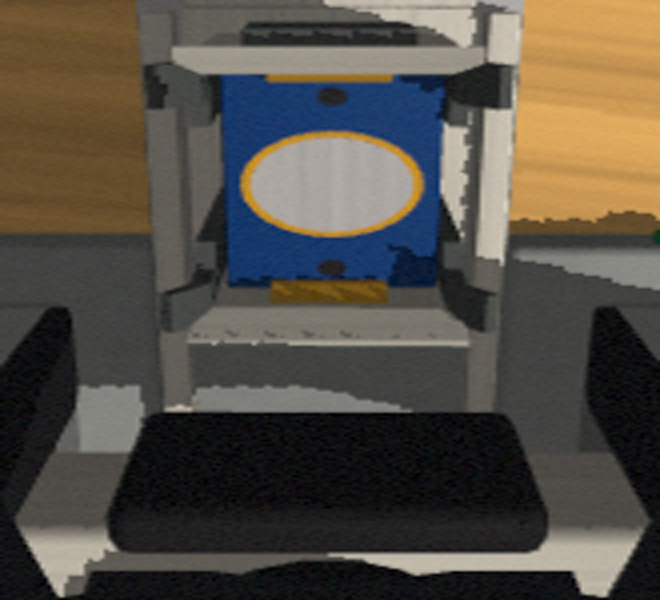

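View pics/c11z.png

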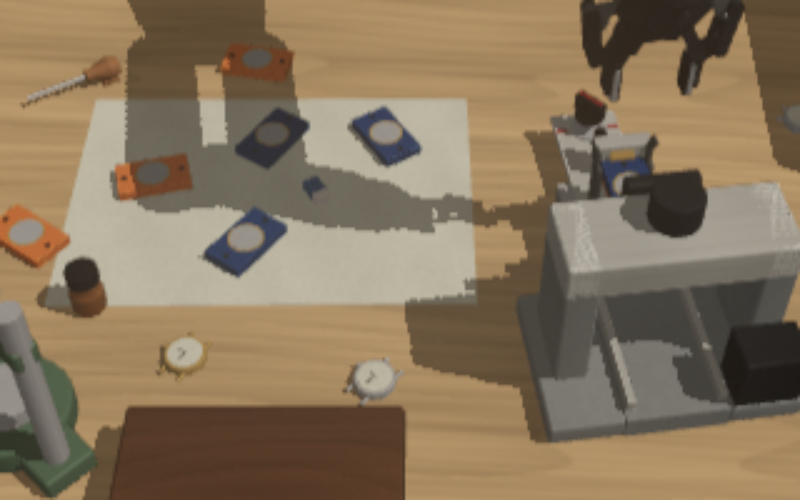

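```bash
python3 -m creep '[[0.06,-0.01,-0.016,0,0,0,0.047],[0.06,-0.017,-0.028,0,0,0,0.047],[0.06,-0.018,-0.03,0,0,0,0.047],[0.06,-0.018,-0.03,-0.01,0,0,0.047],[0.06,-0.018,-0.03,-0.02,0,0,0.047],[0.06,-0.018,-0.03,-0.025,0,0,0.047],[0.06,-0.018,-0.03,-0.025,0,0,0.047],[0.06,-0.018,-0.028,-0.02,0,0,0.047],[0.06,-0.012,-0.02,-0.01,0,0,0.047],[0.06,-0.006,-0.007,-0.005,0,0,0]]';python3 -m creep '[[0.06,0,0,0,0,0,0],[0.06,0,0,0,0,0,0],[0.06,0,0,0,0,0,0],[0.06,0,0,0,0,0,0],[0.06,0,0,0,0,0,0]]';  python3 - <<'E'
from h import *
im,s=shot("wrist","w12");print(s["eef_pos"],s["qpos"])
for o in carriers("wrist",im,s,amin=800):print(np.round(o,4))
E
```

```text
clock: 16.52
eef_pos: [0.4093, -0.1064, 0.1006]
orientation: [[-0.576, 0.818, -0.007], [0.818, 0.576, 0.002], [0.005, -0.005, -1.0]]
wrist_force: [-0.4, 0.3, -0.3]
gripper_width: 0.703
clock: 16.93
eef_pos: [0.4146, -0.1046, 0.1055]
orientation: [[-0.576, 0.817, 0.001], [0.817, 0.576, -0.0], [-0.001, 0.001, -1.0]]
wrist_force: [0.6, -0.3, -0.2]
gripper_width: 0.699
[ 0.41460554 -0.10459791  0.10553453] [-3.67352600e-01 -2.56878290e-01  2.09337849e+00  2.40446201e-04
  1.30377817e+00 -2.55263078e+00]
[ 5.69100e-01 -2.35400e-01  8.36874e+01  4.39438e+01 -3.25939e+01
  7.67224e+01  2.61801e+02]
[ 4.109000e-01 -1.073000e-01  7.654880e+01  4.374720e+01  3.507750e+01
  3.230709e+02  1.927708e+02]
[  0.42    -0.2294  77.9957  44.0122 -29.9615 171.3502 106.4088]
```

View pics/w12.png

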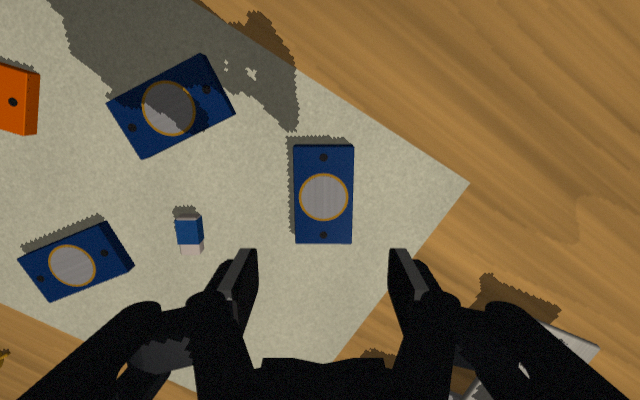

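```bash
python3 -m creep '[[0.06,-0.0037,-0.0027,-0.03,0,0,0],[0.06,0,0,-0.035,0,0,0],[0.06,0,0,-0.022,0,0,0],[0.06,0,0,-0.01,0,0,0],[0.06,0,0,-0.005,0,0,0],[0.06,0,0,0,0,0,0],[0.06,0,0,0,0,0,0],[0.06,0,0,0,0,0,0],[0.06,0,0,0,0,0,0]]' 40
```

```text
clock: 17.73
eef_pos: [0.4112, -0.1085, 0.0043]
orientation: [[-0.576, 0.818, 0.003], [0.818, 0.576, -0.001], [-0.002, 0.002, -1.0]]
wrist_force: [0.6, -0.5, 0.1]
gripper_width: 0.7
```

```bash
python3 -m creep '[[0.06,0,0.0008,-0.002,0,0,0],[0.03,0,0,0,0,0,0],[0.03,0,0,0,0,0,0],[0.03,0,0,0,0,0,0],[0.03,0,0,0,0,0,0],[0.03,0,0,0.01,0,0,0],[0.03,0,0,0.025,0,0,0],[0.03,0,0,0.035,0,0,0],[0.03,0,0,0.04,0,0,0],[0.03,0,0,0.04,0,0,0]]' 40
python3 -m creep '[[0.03,0.01,0.016,0.035,0,0,-0.047],[0.03,0.016,0.026,0.002,0,0,-0.047],[0.03,0.019,0.031,0,0,0,-0.047],[0.03,0.019,0.031,0,0,0,-0.047],[0.03,0.019,0.031,0,0,0,-0.047],[0.03,0.019,0.031,0,0,0,-0.047],[0.03,0.018,0.030,0,0,0,-0.047],[0.03,0.017,0.027,0,0,0,-0.047],[0.03,0.012,0.018,0,0,0,-0.047],[0.03,0.005,0.008,0,0,0,0]]';python3 -m creep '[[0.03,0,0,0,0,0,0],[0.03,0,0,0,0,0,0],[0.03,0,0,0,0,0,0],[0.03,0,0,0,0,0,0],[0.03,0,0,0,0,0,0]]';  python3 - <<'E'
from h import *
im,s=shot("wrist","w13");print(s["eef_pos"],np.degrees(np.arctan2(s["orientation"][1,1],s["orientation"][0,1])));print(held(im))
E
```

```text
clock: 18.57
eef_pos: [0.4087, -0.1068, 0.1522]
orientation: [[-0.575, 0.818, -0.002], [0.818, 0.575, 0.001], [0.001, -0.001, -1.0]]
wrist_force: [1.3, -1.0, -0.9]
gripper_width: 0.505
clock: 19.4
eef_pos: [0.5645, 0.1444, 0.1879]
orientation: [[-0.189, 0.982, -0.0], [0.982, 0.189, 0.001], [0.001, -0.0, -1.0]]
wrist_force: [0.0, -0.3, 0.2]
gripper_width: 0.502
clock: 19.82
eef_pos: [0.5635, 0.1407, 0.188]
orientation: [[-0.188, 0.982, 0.0], [0.982, 0.188, -0.0], [-0.0, 0.0, -1.0]]
wrist_force: [-0.6, 0.6, -0.6]
gripper_width: 0.5
[0.56353979 0.14067262 0.18799128] 10.843315402721906
((0.3932304382324219, -4.688602447509766, 45.64263153076172, 89.94696044921875, 0.043339043855667114), array([-22.45473266, -49.67164349]), array([23.18916634, 40.30065796]))
```

View pics/w13.png

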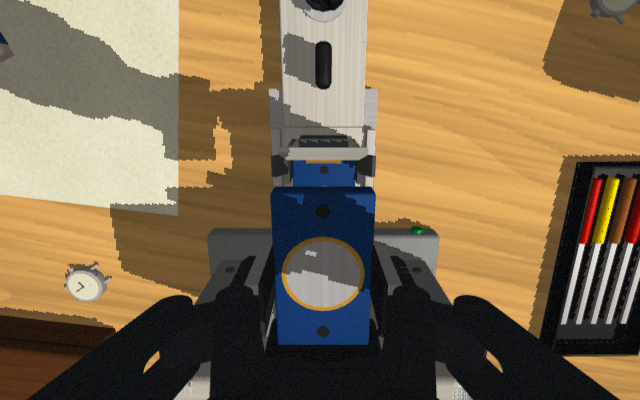

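```bash
python3 -m creep '[[0.03,0.001,0.0008,-0.02,0,0,0],[0.03,0,0,-0.02,0,0,0],[0.03,0,0,-0.012,0,0,0],[0.03,0,0,-0.007,0,0,0],[0.03,0,0,-0.002,0,0,0],[0.03,0,0,0,0,0,0],[0.03,0,0,0,0,0,0]]';  python3 -m creep '[[0.03,0,0,-0.004,0,0,0],[0.03,0,0,-0.005,0,0,0],[0.03,0,0,-0.003,0,0,0],[0.03,0,0,-0.002,0,0,0],[0.03,0,0,0,0,0,0],[0.03,0,0,0,0,0,0]]'
```

```text
clock: 20.45
eef_pos: [0.5654, 0.1426, 0.1277]
orientation: [[-0.189, 0.982, 0.001], [0.982, 0.189, 0.0], [-0.0, 0.001, -1.0]]
wrist_force: [0.3, 0.4, -0.2]
gripper_width: 0.502
clock: 20.95
eef_pos: [0.5648, 0.1426, 0.1126]
orientation: [[-0.189, 0.982, -0.0], [0.982, 0.189, -0.0], [-0.0, -0.0, -1.0]]
wrist_force: [0.5, -0.5, -1.5]
gripper_width: 0.5
```

```bash
python3 -m creep '[[0.03,0.0003,-0.0008,-0.001,0,0,0],[0.06,0,0,0,0,0,0],[0.06,0,0,0,0,0,0],[0.06,0,0,0,0,0,0],[0.06,0,0,0.015,0,0,0],[0.06,0,0,0.02,0,0,0],[0,0,0,0.010,0,0,0],[0,0,0,0.003,0,0,0],[0,0,0,0,0,0,0],[0,0,0,0,0,0,0]]';  python3 - <<'E'
from h import *
im,s=shot("wrist","w14");print(s["eef_pos"])
cv2.imwrite("pics/z14.png",cv2.resize(im[120:370,240:405],None,fx=4,fy=2.4,interpolation=2))
E
```

```text
clock: 21.78
eef_pos: [0.5649, 0.1418, 0.1592]
orientation: [[-0.189, 0.982, -0.0], [0.982, 0.189, -0.0], [0.0, -0.0, -1.0]]
wrist_force: [0.2, -0.2, -0.6]
gripper_width: 0.134
[0.56492723 0.14178026 0.15917956]
```

View pics/z14.png

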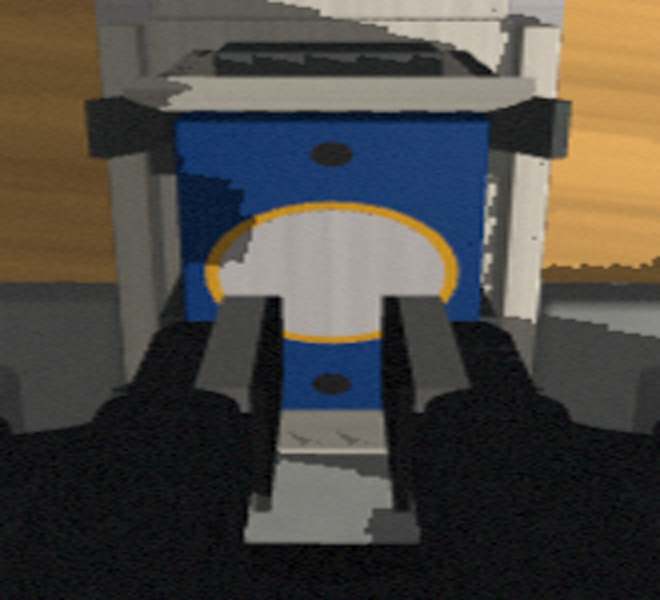

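Seated flat in the mouth. Press from z 0.159 to 0.098.

```bash
python3 -m creep '[[0,0.001,0,-0.015,0,0,0],[0,0,0,-0.013,0,0,0],[0,0,0,-0.007,0,0,0],[0,0,0,-0.003,0,0,0],[0,0,0,-0.003,0,0,0],[0,0,0,-0.003,0,0,0],[0,0,0,-0.003,0,0,0],[0,0,0,-0.003,0,0,0]]'; python3 -m creep '[[0,0,0,-0.003,0,0,0],[0,0,0,-0.003,0,0,0],[0,0,0,-0.003,0,0,0],[0,0,0,-0.002,0,0,0],[0,0,0,0,0,0,0],[0,0,0,0,0,0,0]]'
```

```text
clock: 22.5
eef_pos: [0.5667, 0.1419, 0.1102]
orientation: [[-0.189, 0.982, 0.001], [0.982, 0.189, 0.0], [-0.0, 0.001, -1.0]]
wrist_force: [-0.1, 0.3, 6.5]
gripper_width: 0.002
clock: 23.0
eef_pos: [0.5663, 0.1419, 0.0988]
orientation: [[-0.189, 0.982, 0.0], [0.982, 0.189, 0.0], [0.0, 0.0, -1.0]]
wrist_force: [0.7, 0.8, 4.2]
gripper_width: -0.001
```

```bash
python3 -m creep '[[0,0,0,0.015,0,0,0],[0,0,0,0.03,0,0,0],[0.06,0,0,0.04,0,0,0],[0.06,0,0,0.03,0,0,0],[0.06,0,0,0.005,0,0,0],[0.06,0,0,0,0,0,0],[0.06,0,0,0,0,0,0]]';  python3 - <<'E'
from h import *
im,s=shot("wrist","w15");print(s["eef_pos"])
cv2.imwrite("pics/z15.png",cv2.resize(im[120:370,240:405],None,fx=4,fy=2.4,interpolation=2))
im,s=shot("scene","c15");cv2.imwrite("pics/c15z.png",cv2.resize(im[130:330,140:460],None,fx=2.5,fy=2.5))
E
```

```text
clock: 23.58
eef_pos: [0.5657, 0.1417, 0.2179]
orientation: [[-0.189, 0.982, -0.001], [0.982, 0.189, -0.0], [0.0, -0.001, -1.0]]
wrist_force: [-0.2, 0.3, -0.6]
gripper_width: 0.694
[0.56568635 0.14172915 0.21793538]
```

View pics/z15.png

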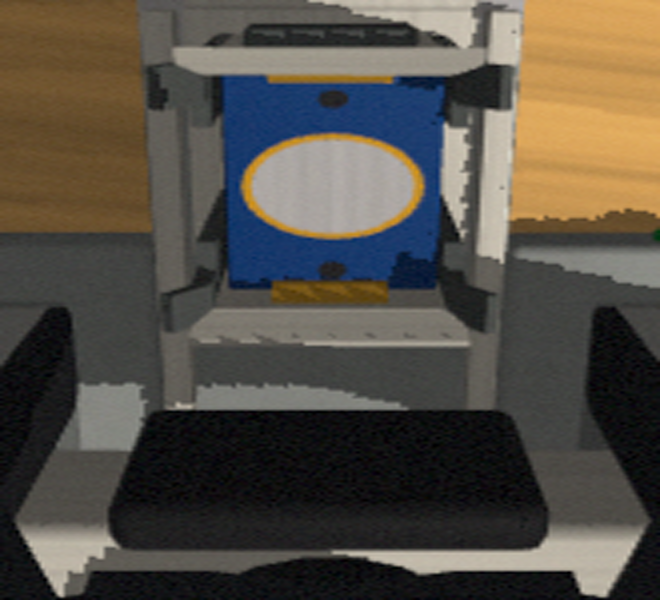

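View pics/c15z.png

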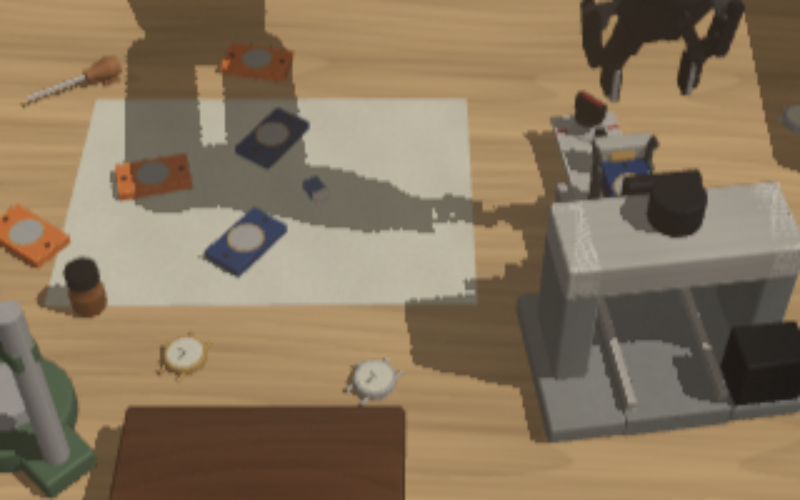

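```bash
python3 -m creep '[[0.06,0,-0.02,0,0,0,-0.06],[0.06,0,-0.035,0,0,0,-0.06],[0.06,0,-0.035,0,0,0,-0.06],[0.06,0.001,-0.035,0,0,0,-0.06],[0.06,0.001,-0.035,0,0,0,-0.06],[0.06,0.001,-0.035,-0.01,0,0,-0.06],[0.06,0.001,-0.035,-0.015,0,0,-0.06],[0.06,0.001,-0.035,-0.015,0,0,-0.06],[0.06,0,-0.035,-0.02,0,0,-0.06],[0.06,0,-0.035,-0.02,0,0,-0.06]]';python3 -m creep '[[0.06,0,-0.025,-0.02,0,0,-0.06],[0.06,0,-0.013,-0.01,0,0,-0.06],[0.06,0,-0.005,-0.005,0,0,-0.039],[0.06,0,0,0,0,0,0],[0.06,0,0,0,0,0,0],[0.06,0,0,0,0,0,0],[0.06,0,0,0,0,0,0],[0.06,0,0,0,0,0,0]]';  python3 - <<'E'
from h import *
im,s=shot("wrist","w16");print(s["eef_pos"],s["qpos"],np.degrees(np.arctan2(s["orientation"][1,1],s["orientation"][0,1])))
for o in carriers("wrist",im,s,amin=800):print(np.round(o,4))
E
```

```text
clock: 24.52
eef_pos: [0.5698, -0.1945, 0.136]
orientation: [[0.401, 0.916, -0.002], [0.916, -0.401, 0.001], [-0.0, -0.003, -1.0]]
wrist_force: [0.2, 0.7, -0.1]
gripper_width: 0.704
clock: 25.18
eef_pos: [0.5716, -0.2356, 0.1044]
orientation: [[0.537, 0.843, 0.001], [0.843, -0.537, -0.0], [0.0, 0.001, -1.0]]
wrist_force: [-0.4, 0.5, 0.2]
gripper_width: 0.702
[ 0.57163652 -0.23558458  0.10444679] [-4.73843636e-01  2.68619197e-01  1.56780769e+00  4.33046761e-05
  1.30413826e+00 -1.47759931e+00] -32.48969252000377
[ 5.718000e-01 -2.365000e-01  7.568100e+01  4.374010e+01 -3.257890e+01
  3.216838e+02  1.997825e+02]
[  0.4365  -0.238   45.9104  42.5065  59.8843 209.6211  45.9153]
```

View pics/w16.png

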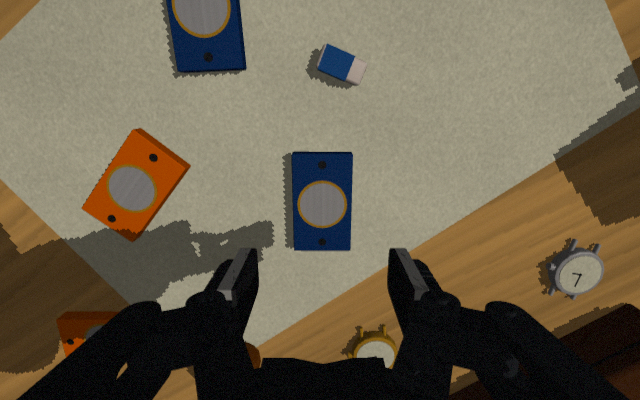

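```bash
python3 - <<'E'
from h import *
print(intool([(375,352),(375,327),(190,165),(250,355)],.094)*1000)
E
python3 -m creep '[[0.06,0,-0.001,-0.03,0,0,0],[0.06,0,0,-0.035,0,0,0],[0.06,0,0,-0.022,0,0,0],[0.06,0,0,-0.01,0,0,0],[0.06,0,0,-0.004,0,0,0],[0.06,0,0,0,0,0,0],[0.06,0,0,0,0,0,0],[0.06,0,0,0,0,0,0],[0.06,0,0,0,0,0,0]]' 40
```

```text
[[ 45.42694791 137.09192197  94.        ]
 [ 44.27443845 111.40762892  94.        ]
 [-96.17032091 -27.62834838  94.        ]
 [-63.40451449 140.21083131  94.        ]]
clock: 25.98
eef_pos: [0.5726, -0.2379, 0.0049]
orientation: [[0.539, 0.843, 0.003], [0.843, -0.539, -0.002], [0.0, 0.003, -1.0]]
wrist_force: [0.7, -0.3, -0.7]
gripper_width: 0.702
```

```bash
python3 -m creep '[[0.06,-0.0008,0.0012,-0.0026,0,0,0],[0.03,0,0,0,0,0,0],[0.03,0,0,0,0,0,0],[0.03,0,0,0,0,0,0],[0.03,0,0,0,0,0,0],[0.03,0,0,0.01,0,0,0],[0.03,0,0,0.025,0,0,0],[0.03,0,0,0.035,0,0,0],[0.03,0,0,0.04,0,0,0],[0.03,0,0,0.04,0,0,0]]' 40
python3 -m creep '[[0.03,-0.0005,0.02,0.03,0,0,0.06],[0.03,-0.0005,0.035,0.003,0,0,0.06],[0.03,-0.0005,0.035,0,0,0,0.06],[0.03,-0.0005,0.035,0,0,0,0.06],[0.03,-0.0005,0.035,0,0,0,0.06],[0.03,-0.0005,0.035,0,0,0,0.06],[0.03,-0.0005,0.035,0,0,0,0.06],[0.03,-0.0005,0.035,0,0,0,0.06],[0.03,-0.0005,0.035,0,0,0,0.06],[0.03,-0.0005,0.035,0,0,0,0.06]]';python3 -m creep '[[0.03,-0.0005,0.025,0,0,0,0.06],[0.03,-0.0005,0.013,0,0,0,0.06],[0.03,-0.0005,0.004,0,0,0,0.038],[0.03,0,0,0,0,0,0],[0.03,0,0,0,0,0,0],[0.03,0,0,0,0,0,0],[0.03,0,0,0,0,0,0],[0.03,0,0,0,0,0,0]]';  python3 - <<'E'
from h import *
im,s=shot("wrist","w17");print(s["eef_pos"],np.degrees(np.arctan2(s["orientation"][1,1],s["orientation"][0,1])));print(held(im))
E
```

```text
clock: 26.82
eef_pos: [0.5693, -0.2355, 0.1512]
orientation: [[0.539, 0.843, -0.002], [0.843, -0.539, 0.001], [-0.0, -0.002, -1.0]]
wrist_force: [0.6, -1.1, -0.4]
gripper_width: 0.498
clock: 27.65
eef_pos: [0.5648, 0.1007, 0.1836]
orientation: [[-0.034, 0.999, 0.0], [0.999, 0.034, -0.0], [-0.0, 0.0, -1.0]]
wrist_force: [1.1, 0.1, -1.4]
gripper_width: 0.498
clock: 28.32
eef_pos: [0.5639, 0.1403, 0.1832]
orientation: [[-0.186, 0.982, 0.0], [0.982, 0.186, -0.0], [-0.0, -0.0, -1.0]]
wrist_force: [-0.7, -0.5, -0.0]
gripper_width: 0.499
[0.56392557 0.14025951 0.18320728] 10.740605273349878
((0.3322010040283203, -3.1945953369140625, 46.9597053527832, 90.4696273803711, 0.04320526123046875), array([-23.16073674, -48.43922453]), array([23.78575674, 42.05642946]))
```

View pics/w17.png

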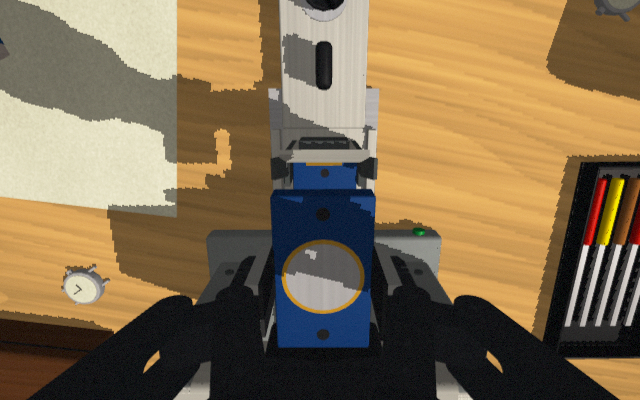

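```bash
python3 -m creep '[[0.03,0.0002,0.0008,-0.02,0,0,0.002],[0.03,0,0,-0.02,0,0,0],[0.03,0,0,-0.01,0,0,0],[0.03,0,0,-0.005,0,0,0],[0.03,0,0,-0.001,0,0,0],[0.03,0,0,0,0,0,0],[0.03,0,0,0,0,0,0]]';  python3 -m creep '[[0.03,0,-0.0005,-0.004,0,0,0],[0.03,0,0,-0.005,0,0,0],[0.03,0,0,-0.004,0,0,0],[0.03,0,0,-0.002,0,0,0],[0.03,0,0,0,0,0,0],[0.03,0,0,0,0,0,0]]'
```

```text
clock: 28.95
eef_pos: [0.5648, 0.1419, 0.1284]
orientation: [[-0.19, 0.982, 0.002], [0.982, 0.19, 0.0], [-0.0, 0.002, -1.0]]
wrist_force: [0.1, -0.2, -0.5]
gripper_width: 0.502
clock: 29.45
eef_pos: [0.5641, 0.1413, 0.1121]
orientation: [[-0.19, 0.982, 0.0], [0.982, 0.19, 0.0], [0.0, 0.0, -1.0]]
wrist_force: [0.5, 0.7, -0.3]
gripper_width: 0.499
```

```bash
python3 -m creep '[[0.03,0,0,0,0,0,0],[0.06,0,0,0,0,0,0],[0.06,0,0,0,0,0,0],[0.06,0,0,0,0,0,0],[0.06,0,0,0.015,0,0,0],[0.06,0,0,0.02,0,0,0],[0,0,0,0.010,0,0,0],[0,0,0,0.003,0,0,0],[0,0.0015,0,0,0,0,0],[0,0,0,0,0,0,0]]';  python3 - <<'E'
from h import *
im,s=shot("wrist","w18");print(s["eef_pos"])
cv2.imwrite("pics/z18.png",cv2.resize(im[120:370,240:405],None,fx=4,fy=2.4,interpolation=2))
E
```

```text
clock: 30.28
eef_pos: [0.5655, 0.1413, 0.1596]
orientation: [[-0.19, 0.982, -0.0], [0.982, 0.19, -0.0], [-0.0, -0.0, -1.0]]
wrist_force: [-0.6, -0.3, 0.2]
gripper_width: 0.134
[0.56554169 0.14126216 0.15960097]
```

View pics/z18.png

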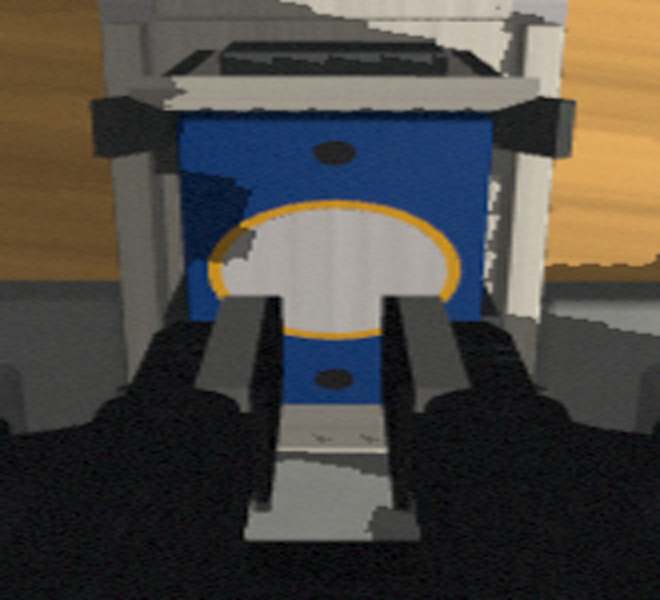

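Flat in the mouth again; press.

```bash
python3 -m creep '[[0,0,0,-0.015,0,0,0],[0,0,0,-0.013,0,0,0],[0,0,0,-0.007,0,0,0],[0,0,0,-0.003,0,0,0],[0,0,0,-0.003,0,0,0],[0,0,0,-0.003,0,0,0],[0,0,0,-0.003,0,0,0],[0,0,0,-0.003,0,0,0]]'; python3 -m creep '[[0,0,0,-0.003,0,0,0],[0,0,0,-0.003,0,0,0],[0,0,0,-0.003,0,0,0],[0,0,0,-0.003,0,0,0],[0,0,0,0,0,0,0],[0,0,0,0,0,0,0]]'
```

```text
clock: 31.0
eef_pos: [0.5663, 0.1414, 0.1109]
orientation: [[-0.19, 0.982, 0.002], [0.982, 0.19, 0.0], [-0.0, 0.002, -1.0]]
wrist_force: [0.5, 1.2, 7.5]
gripper_width: -0.0
clock: 31.5
eef_pos: [0.5658, 0.1413, 0.0982]
orientation: [[-0.19, 0.982, 0.0], [0.982, 0.19, 0.0], [-0.0, 0.0, -1.0]]
wrist_force: [1.0, -0.5, 3.9]
gripper_width: 0.001
```

```bash
python3 -m creep '[[0,0,0,0.015,0,0,0],[0,0,0,0.03,0,0,0],[0.06,0,0,0.04,0,0,0],[0.06,0,0,0.03,0,0,0],[0.06,0,0,0.005,0,0,0],[0.06,0,0,0,0,0,0],[0.06,0,0,0,0,0,0]]';  python3 - <<'E'
from h import *
im,s=shot("wrist","w19");print(s["eef_pos"])
cv2.imwrite("pics/z19.png",cv2.resize(im[120:370,240:405],None,fx=4,fy=2.4,interpolation=2))
im,s=shot("scene","c19");cv2.imwrite("pics/c19z.png",cv2.resize(im[130:330,140:460],None,fx=2.5,fy=2.5))
E
```

```text
clock: 32.08
eef_pos: [0.5651, 0.1412, 0.2173]
orientation: [[-0.19, 0.982, -0.001], [0.982, 0.19, -0.0], [-0.0, -0.001, -1.0]]
wrist_force: [-0.2, -0.6, -1.0]
gripper_width: 0.697
[0.56509981 0.14119375 0.21728784]
```

View pics/z19.png

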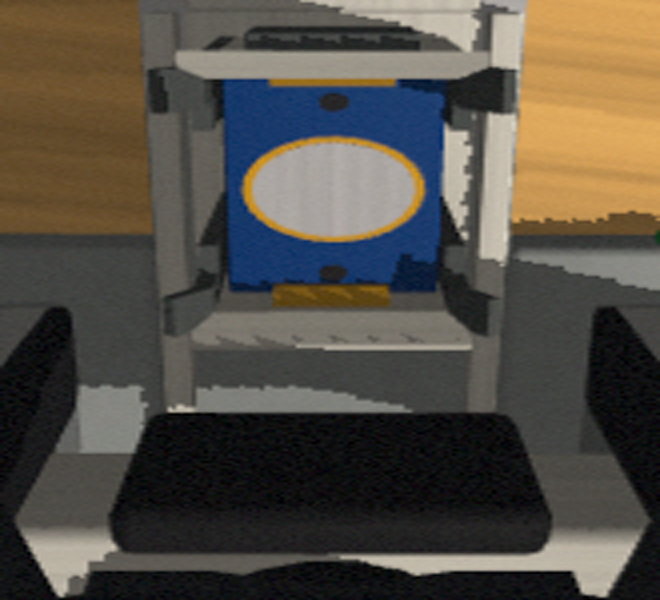

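View pics/c19z.png

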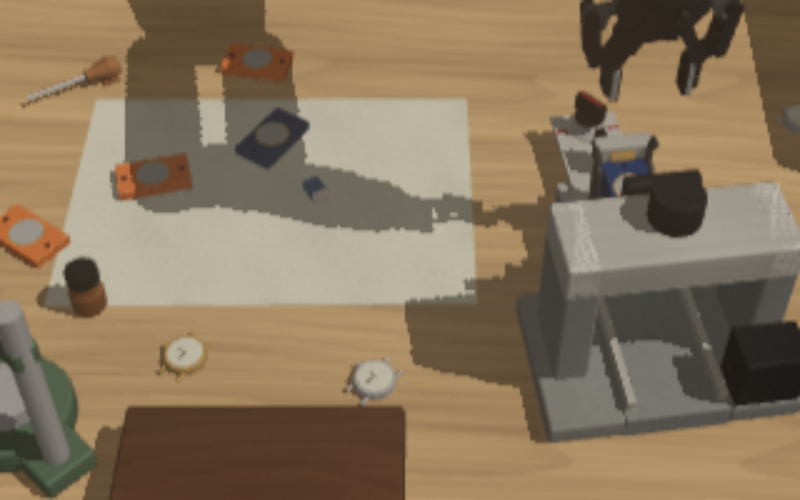

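```bash
python3 -m creep '[[0.06,-0.006,-0.018,0,0,0,-0.058],[0.06,-0.013,-0.033,0,0,0,-0.058],[0.06,-0.013,-0.034,0,0,0,-0.058],[0.06,-0.013,-0.034,0,0,0,-0.058],[0.06,-0.013,-0.034,0,0,0,-0.058],[0.06,-0.013,-0.034,-0.01,0,0,-0.058],[0.06,-0.013,-0.034,-0.015,0,0,-0.058],[0.06,-0.013,-0.034,-0.015,0,0,-0.058],[0.06,-0.013,-0.034,-0.02,0,0,-0.058],[0.06,-0.013,-0.033,-0.02,0,0,-0.058]]';python3 -m creep '[[0.06,-0.011,-0.027,-0.02,0,0,-0.058],[0.06,-0.008,-0.015,-0.01,0,0,-0.058],[0.06,-0.003,-0.005,-0.005,0,0,-0.017],[0.06,0,0,0,0,0,0],[0.06,0,0,0,0,0,0],[0.06,0,0,0,0,0,0],[0.06,0,0,0,0,0,0],[0.06,0,0,0,0,0,0]]';  python3 - <<'E'
from h import *
im,s=shot("wrist","w20");print(s["eef_pos"],s["qpos"],np.degrees(np.arctan2(s["orientation"][1,1],s["orientation"][0,1])))
for o in carriers("wrist",im,s,amin=800):print(np.round(o,4))
E
```

```text
clock: 33.02
eef_pos: [0.4406, -0.1817, 0.1358]
orientation: [[0.382, 0.924, -0.002], [0.924, -0.382, 0.001], [0.0, -0.002, -1.0]]
wrist_force: [1.1, 0.5, -0.3]
gripper_width: 0.702
clock: 33.68
eef_pos: [0.4215, -0.2271, 0.1039]
orientation: [[0.497, 0.868, 0.001], [0.868, -0.497, -0.001], [-0.0, 0.001, -1.0]]
wrist_force: [0.4, -0.6, 0.3]
gripper_width: 0.703
[ 0.42148284 -0.22712738  0.10394854] [-6.01491906e-01 -1.01647485e-01  1.96102591e+00  1.17445569e-04
  1.28083511e+00 -1.65269641e+00] -29.77233811875796
[ 4.201000e-01 -2.300000e-01  7.626990e+01  4.373820e+01 -2.990010e+01
  3.183702e+02  1.993152e+02]
```

View pics/w20.png

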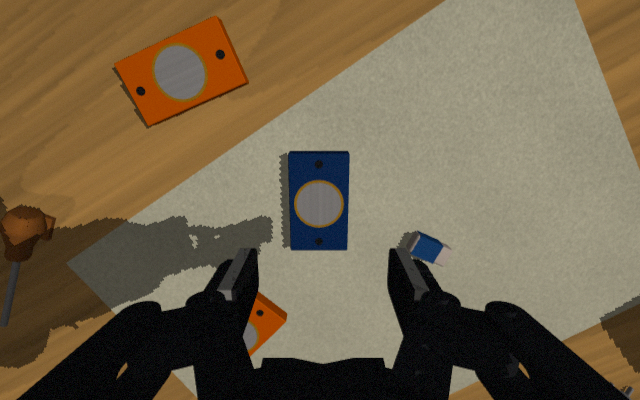

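```bash
python3 -m creep '[[0.06,-0.0014,-0.0025,-0.03,0,0,0],[0.06,0,0,-0.035,0,0,0],[0.06,0,0,-0.022,0,0,0],[0.06,0,0,-0.01,0,0,0],[0.06,0,0,-0.004,0,0,0],[0.06,0,0,0,0,0,0],[0.06,0,0,0,0,0,0],[0.06,0,0,0,0,0,0],[0.06,0,0,0,0,0,0]]' 40
```

```text
clock: 34.48
eef_pos: [0.4204, -0.231, 0.0038]
orientation: [[0.498, 0.867, 0.002], [0.867, -0.498, -0.002], [-0.0, 0.003, -1.0]]
wrist_force: [0.2, 0.3, -0.3]
gripper_width: 0.701
```

```bash
python3 -m creep '[[0.06,-0.0003,0.001,-0.0016,0,0,0],[0.03,0,0,0,0,0,0],[0.03,0,0,0,0,0,0],[0.03,0,0,0,0,0,0],[0.03,0,0,0,0,0,0],[0.03,0,0,0.01,0,0,0],[0.03,0,0,0.025,0,0,0],[0.03,0,0,0.035,0,0,0],[0.03,0,0,0.04,0,0,0],[0.03,0,0,0.04,0,0,0]]' 40
python3 -m creep '[[0.03,0.006,0.018,0.03,0,0,0.058],[0.03,0.013,0.033,0.003,0,0,0.058],[0.03,0.013,0.034,0,0,0,0.058],[0.03,0.013,0.034,0,0,0,0.058],[0.03,0.013,0.034,0,0,0,0.058],[0.03,0.013,0.034,0,0,0,0.058],[0.03,0.013,0.034,0,0,0,0.058],[0.03,0.013,0.034,0,0,0,0.058],[0.03,0.013,0.034,0,0,0,0.058],[0.03,0.013,0.034,0,0,0,0.058]]';python3 -m creep '[[0.03,0.011,0.027,0,0,0,0.058],[0.03,0.008,0.014,0,0,0,0.058],[0.03,0.002,0.005,0,0,0,0.015],[0.03,0,0,0,0,0,0],[0.03,0,0,0,0,0,0],[0.03,0,0,0,0,0,0],[0.03,0,0,0,0,0,0],[0.03,0,0,0,0,0,0]]';  python3 - <<'E'
from h import *
im,s=shot("wrist","w21");print(s["eef_pos"],np.degrees(np.arctan2(s["orientation"][1,1],s["orientation"][0,1])));print(held(im))
E
```

```text
clock: 35.32
eef_pos: [0.4178, -0.2285, 0.1519]
orientation: [[0.498, 0.867, -0.002], [0.867, -0.498, 0.001], [0.0, -0.002, -1.0]]
wrist_force: [0.4, -0.7, -1.0]
gripper_width: 0.5
clock: 36.15
eef_pos: [0.5419, 0.0957, 0.184]
orientation: [[-0.061, 0.998, 0.0], [0.998, 0.061, -0.0], [-0.0, 0.0, -1.0]]
wrist_force: [0.6, -0.8, 0.1]
gripper_width: 0.501
clock: 36.82
eef_pos: [0.5627, 0.1388, 0.1837]
orientation: [[-0.186, 0.983, 0.0], [0.983, 0.186, -0.0], [-0.0, 0.0, -1.0]]
wrist_force: [-0.1, -0.3, -1.7]
gripper_width: 0.502
[0.56269728 0.13875842 0.18372368] 10.727032366105544
((0.5412788391113281, -3.0735816955566406, 46.02692413330078, 89.05867004394531, 0.04721866920590401), array([-22.5008112 , -47.61281628]), array([23.53965772, 41.46949559]))
```

View pics/w21.png

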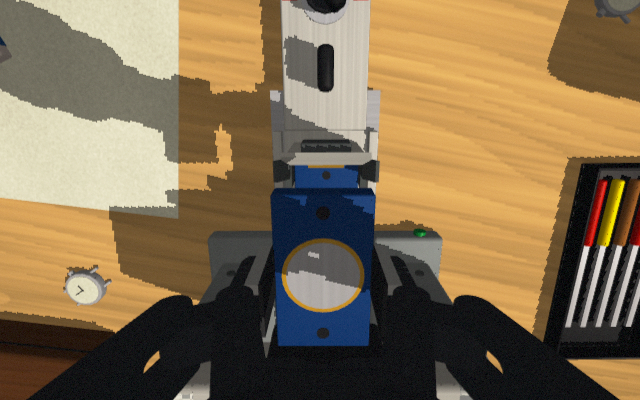

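```bash
python3 -m creep '[[0.03,0.0012,0.0018,-0.02,0,0,0.003],[0.03,0,0,-0.02,0,0,0],[0.03,0,0,-0.01,0,0,0],[0.03,0,0,-0.005,0,0,0],[0.03,0,0,-0.001,0,0,0],[0.03,0,0,0,0,0,0],[0.03,0,0,0,0,0,0]]'
```

```text
clock: 37.45
eef_pos: [0.5648, 0.1417, 0.1288]
orientation: [[-0.191, 0.982, 0.002], [0.982, 0.191, 0.0], [-0.0, 0.002, -1.0]]
wrist_force: [-0.1, -0.9, -0.5]
gripper_width: 0.498
```

```bash
python3 -m creep '[[0.03,0,0,-0.004,0,0,0],[0.03,0,0,-0.005,0,0,0],[0.03,0,0,-0.004,0,0,0],[0.03,0,0,-0.002,0,0,0],[0.03,0,0,0,0,0,0],[0.03,0,0,0,0,0,0]]'; python3 -m creep '[[0.03,0,0,0,0,0,0],[0.06,0,0,0,0,0,0],[0.06,0,0,0,0,0,0],[0.06,0,0,0,0,0,0],[0.06,0,0,0.015,0,0,0],[0.06,0,0,0.02,0,0,0],[0,0,0,0.010,0,0,0],[0,0,0,0.003,0,0,0],[0,0.0015,0,0,0,0,0],[0,0,0,0,0,0,0]]';  python3 - <<'E'
from h import *
im,s=shot("wrist","w22");print(s["eef_pos"])
cv2.imwrite("pics/z22.png",cv2.resize(im[120:370,240:405],None,fx=4,fy=2.4,interpolation=2))
E
```

```text
clock: 37.95
eef_pos: [0.5642, 0.1417, 0.1126]
orientation: [[-0.191, 0.982, 0.0], [0.982, 0.191, 0.0], [0.0, 0.0, -1.0]]
wrist_force: [1.0, -0.1, -0.1]
gripper_width: 0.497
clock: 38.78
eef_pos: [0.5655, 0.1416, 0.16]
orientation: [[-0.191, 0.982, -0.0], [0.982, 0.191, -0.0], [0.0, -0.0, -1.0]]
wrist_force: [-0.1, 0.6, -0.8]
gripper_width: 0.135
[0.56551998 0.14157587 0.1600037 ]
```

View pics/z22.png

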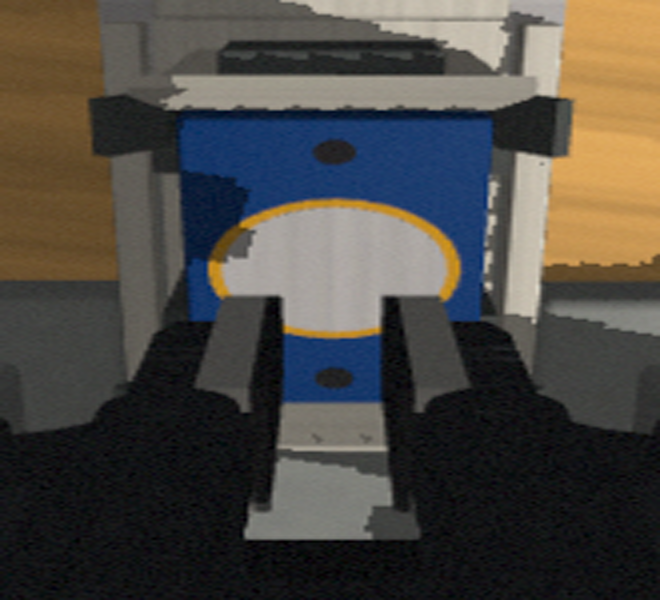

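```bash
python3 -m creep '[[0,0,0,-0.015,0,0,0],[0,0,0,-0.013,0,0,0],[0,0,0,-0.007,0,0,0],[0,0,0,-0.003,0,0,0],[0,0,0,-0.003,0,0,0],[0,0,0,-0.003,0,0,0],[0,0,0,-0.003,0,0,0],[0,0,0,-0.003,0,0,0]]'; python3 -m creep '[[0,0,0,-0.003,0,0,0],[0,0,0,-0.003,0,0,0],[0,0,0,-0.003,0,0,0],[0,0,0,-0.003,0,0,0],[0,0,0,0,0,0,0],[0,0,0,0,0,0,0]]'
```

```text
clock: 39.5
eef_pos: [0.5664, 0.1418, 0.1114]
orientation: [[-0.191, 0.982, 0.002], [0.982, 0.191, 0.0], [-0.0, 0.002, -1.0]]
wrist_force: [-0.9, -0.4, 7.4]
gripper_width: -0.001
clock: 40.0
eef_pos: [0.566, 0.1417, 0.0989]
orientation: [[-0.191, 0.982, 0.001], [0.982, 0.191, 0.0], [0.0, 0.001, -1.0]]
wrist_force: [1.3, -0.5, 5.1]
gripper_width: 0.002
```

```bash
python3 -m creep '[[0,0,0,0.015,0,0,0],[0,0,0,0.03,0,0,0],[0.06,0,0,0.04,0,0,0],[0.06,0,0,0.03,0,0,0],[0.06,0,0,0.005,0,0,0],[0.06,0,0,0,0,0,0],[0.06,0,0,0,0,0,0]]';  python3 - <<'E'
from h import *
im,s=shot("wrist","w23");print(s["eef_pos"])
cv2.imwrite("pics/z23.png",cv2.resize(im[120:370,240:405],None,fx=4,fy=2.4,interpolation=2))
im,s=shot("scene","c23");cv2.imwrite("pics/c23z.png",cv2.resize(im[130:330,140:460],None,fx=2.5,fy=2.5))
im,s=shot("side","s23")
E
```

```text
clock: 40.58
eef_pos: [0.5652, 0.1415, 0.2178]
orientation: [[-0.191, 0.982, -0.001], [0.982, 0.191, -0.0], [0.0, -0.001, -1.0]]
wrist_force: [-0.4, -0.2, -0.7]
gripper_width: 0.693
[0.56515762 0.14154353 0.2177895 ]
```

View pics/z23.png

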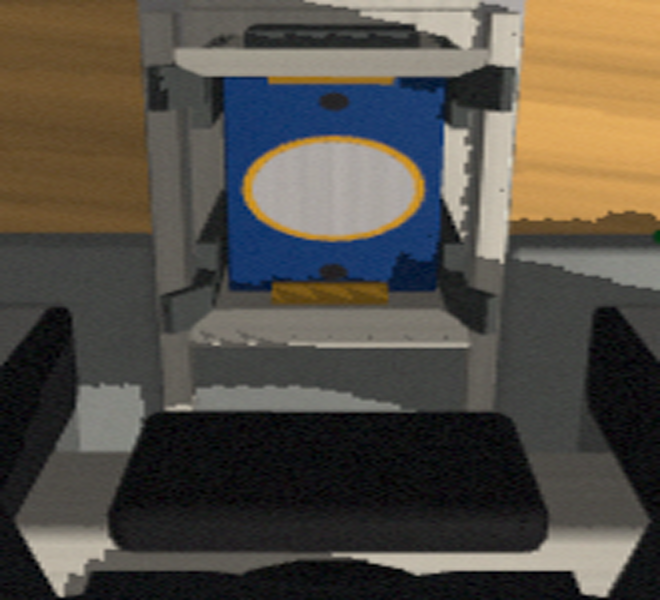

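View pics/s23.png

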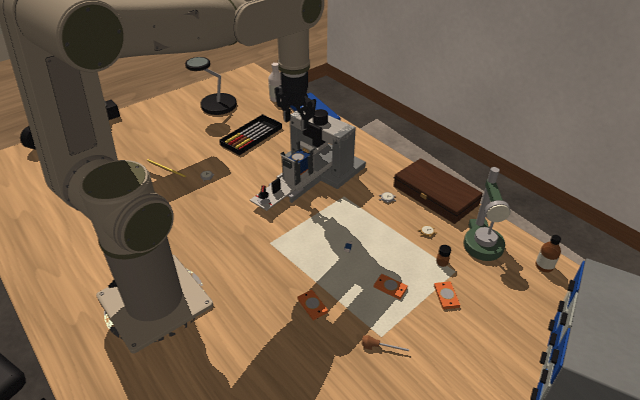

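View pics/c23.png

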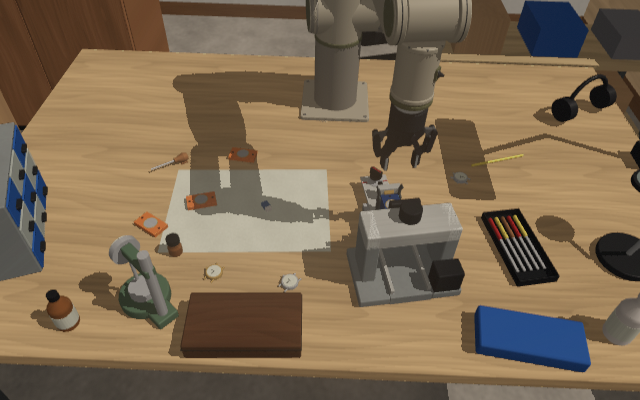

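```bash
python3 -m creep '[[0.04,-0.016,-0.003,0,0,0,0],[0.04,-0.025,-0.005,0,0,0,0],[0.04,-0.028,-0.005,0,0,0,0],[0.04,-0.02,-0.004,-0.02,0,0,0],[0.04,-0.009,-0.002,-0.03,0,0,0],[0.04,0,0,-0.035,0,0,0],[0.04,0,0,-0.035,0,0,0],[0.04,0,0,-0.025,0,0,0],[0.04,0,0,-0.015,0,0,0],[0.04,0,0,-0.008,0,0,0]]'; python3 -m creep '[[0.04,0,0,-0.002,0,0,0],[0.04,0,0,0,0,0,0],[0.04,0,0,0,0,0,0],[0.04,0,0,0,0,0,0]]'
python3 - <<'E'
from h import *
im,s=shot("wrist","w24");print(s["eef_pos"])
E
```

```text
clock: 41.57
eef_pos: [0.464, 0.122, 0.0461]
orientation: [[-0.191, 0.982, -0.007], [0.982, 0.191, -0.001], [0.0, -0.007, -1.0]]
wrist_force: [-0.4, 0.4, -0.4]
gripper_width: 0.467
clock: 41.9
eef_pos: [0.4687, 0.1228, 0.05]
orientation: [[-0.191, 0.982, 0.002], [0.982, 0.191, 0.0], [-0.0, 0.002, -1.0]]
wrist_force: [0.1, -0.7, 0.1]
gripper_width: 0.468
[0.46869986 0.12278256 0.04996071]
```

View pics/w24.png

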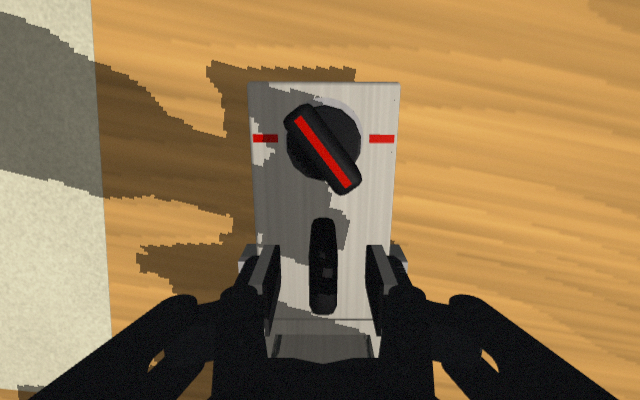

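```bash
python3 -m creep '[[0.04,0,0,-0.003,0,0,0],[0,0,0,0,0,0,0],[0,0,0,0,0,0,0],[0,0,0,0,0,0,0],[0,0,0,0,0,0,0]]' 40; python3 -m creep '[[0,0.005,0.001,0,0,0,0],[0,0.0098,0.0019,0,0,0,0],[0,0.0118,0.0023,0,0,0,0],[0,0.0118,0.0023,0,0,0,0],[0,0.0118,0.0023,0,0,0,0],[0,0.0118,0.0023,0,0,0,0],[0,0.0118,0.0023,0,0,0,0],[0,0.0098,0.0019,0,0,0,0],[0,0.005,0.001,0,0,0,0],[0,0.002,0.0004,0,0,0,0]]'
```

```text
clock: 42.37
eef_pos: [0.4677, 0.1226, 0.0458]
orientation: [[-0.191, 0.982, 0.0], [0.982, 0.191, 0.0], [0.0, 0.0, -1.0]]
wrist_force: [-0.4, 0.2, 2.4]
gripper_width: 0.133
clock: 43.2
eef_pos: [0.559, 0.1401, 0.0458]
orientation: [[-0.191, 0.982, 0.001], [0.982, 0.191, -0.0], [-0.001, 0.0, -1.0]]
wrist_force: [-0.9, -3.1, 5.4]
gripper_width: 0.137
```

```bash
python3 -m creep '[[0,0.003,0.0006,0,0,0,0],[0,0.003,0.0006,0,0,0,0],[0,0.002,0.0004,0,0,0,0],[0,0,0,0,0,0,0],[0,0,0,0,0,0,0]]';python3 -m creep '[[0,0.002,0.0004,0,0,0,0],[0,0.001,0.0002,0,0,0,0],[0,0,0,0,0,0,0],[0,0,0,0,0,0,0]]'
```

```text
clock: 43.62
eef_pos: [0.5634, 0.1409, 0.0458]
orientation: [[-0.191, 0.982, -0.006], [0.982, 0.191, -0.002], [-0.001, -0.006, -1.0]]
wrist_force: [-16.5, -7.5, 17.8]
gripper_width: 0.132
clock: 43.95
eef_pos: [0.5636, 0.141, 0.0456]
orientation: [[-0.191, 0.981, -0.012], [0.982, 0.191, -0.003], [-0.001, -0.012, -1.0]]
wrist_force: [-32.3, -10.7, 29.4]
gripper_width: 0.134
```

```bash
python3 -m creep '[[0,-0.004,-0.0008,0,0,0,0],[0,-0.002,-0.0004,0,0,0,0],[0.04,0,0,0,0,0,0],[0.04,0,0,0,0,0,0],[0.04,0,0,0,0,0,0],[0.04,0,0,0.03,0,0,0],[0.04,-0.01,-0.002,0.03,0,0,0],[0.03,-0.02,-0.004,0.01,0,0,0],[0.03,-0.02,-0.004,0,0,0,0],[0.03,-0.005,-0.001,0,0,0,0]]';python3 -m creep '[[0.03,0,0,0,0,0,0],[0.03,0,0,0,0,0,0],[0.03,0,0,0,0,0,0],[0.03,0,0,0,0,0,0]]'
python3 - <<'E'
from h import *
im,s=shot("wrist","w25");print(s["eef_pos"],s["orientation"])
E
```

```text
clock: 44.78
eef_pos: [0.5069, 0.1304, 0.1163]
orientation: [[-0.192, 0.981, 0.0], [0.981, 0.192, 0.0], [0.0, 0.0, -1.0]]
wrist_force: [-0.9, -0.1, -0.7]
gripper_width: 0.349
clock: 45.12
eef_pos: [0.5086, 0.1304, 0.1151]
orientation: [[-0.191, 0.982, -0.0], [0.982, 0.191, -0.0], [0.0, -0.0, -1.0]]
wrist_force: [-0.2, 0.2, 0.4]
gripper_width: 0.348
[0.50859471 0.13040629 0.11508939] [[-1.91013700e-01  9.81587246e-01 -4.94043632e-04]
 [ 9.81587368e-01  1.91013714e-01 -1.85735108e-05]
 [ 7.61375880e-05 -4.88494784e-04 -9.99999878e-01]]
```

View pics/w25.png

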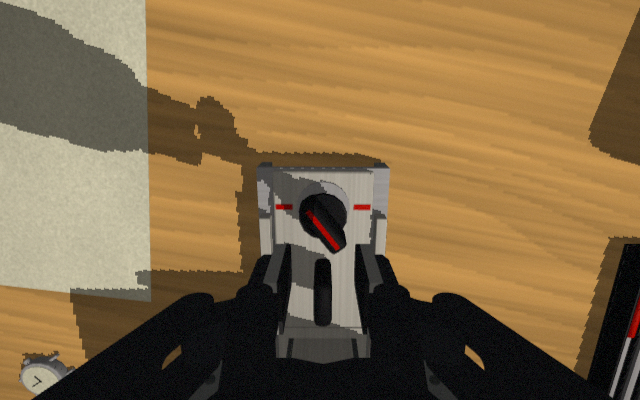

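```bash
cat > knob.py <<'E'
from h import *
import sys
np.set_printoptions(precision=4,suppress=True)
def knob(im,s,z=0.0755):
    hsv=cv2.cvtColor(im,cv2.COLOR_BGR2HSV)
    m=cv2.inRange(hsv,(0,150,70),(6,255,255))|cv2.inRange(hsv,(172,150,70),(180,255,255))
    n,l,st,ce=cv2.connectedComponentsWithStats(m)
    for i in range(1,n):
        if st[i,4]<12 or abs(ce[i][0]-322)>90: continue
        zz=z if abs(ce[i][0]-322)<22 else 0.031
        ys,xs=np.nonzero(l==i);W=onz("wrist",np.c_[xs,ys],zz,s)[:,:2]
        v=np.linalg.svd(W-W.mean(0))[2][0]
        print("px",ce[i],"area",st[i,4],"mid",(W.max(0)+W.min(0))/2,"deg",np.degrees(np.arctan2(v[1],v[0]))%180)
if __name__=="__main__":
    im,s=shot("wrist",sys.argv[1]);print(s["eef_pos"],"yaw",np.degrees(np.arctan2(s["orientation"][1,1],s["orientation"][0,1])),"j6",s["qpos"][5]);knob(im,s,float(sys.argv[2]) if len(sys.argv)>2 else .0755)
E
python3 knob.py w26
```

```text
[0.5085 0.1304 0.1151] yaw 11.011990680314787 j6 -1.6097340335473256
px [283.5125 206.9375] area 80 mid [0.515  0.1027] deg 99.81612434192691
px [361.5 207. ] area 80 mid [0.5044 0.1579] deg 100.73914634236786
px [323.297  231.0489] area 266 mid [0.5101 0.1305] deg 47.80939467019487
```

```bash
python3 -m creep '[[0.03,0.0015,0,0,0,0,-0.12],[0.03,0,0,0,0,0,-0.12],[0.03,0,0,0,0,0,-0.12],[0.03,0,0,0,0,0,-0.12],[0.03,0,0,0,0,0,-0.12],[0.03,0,0,0,0,0,-0.12],[0.03,0,0,0,0,0,-0.12],[0.03,0,0,0,0,0,-0.12],[0.03,0,0,0,0,0,-0.12],[0.03,0,0,0,0,0,-0.12]]';python3 -m creep '[[0.03,0,0,0,0,0,-0.12],[0.03,0,0,0,0,0,-0.12],[0.03,0,0,0,0,0,-0.12],[0.03,0,0,0,0,0,-0.12],[0.03,0,0,0,0,0,-0.12],[0.03,0,0,0,0,0,-0.12],[0.03,0,0,0,0,0,-0.12],[0.03,0,0,0,0,0,-0.12],[0.03,0,0,0,0,0,-0.12],[0.03,0,0,0,0,0,-0.12]]';python3 -m creep '[[0.03,0,0,0,0,0,-0.07],[0.03,0,0,0,0,0,-0.029],[0.03,0,0,0,0,0,0],[0.03,0,0,0,0,0,0],[0.03,0,0,0,0,0,0],[0.03,0,0,0,0,0,0]]'; python3 knob.py w27
```

```text
clock: 46.05
eef_pos: [0.5099, 0.1304, 0.1153]
orientation: [[0.849, 0.529, -0.0], [0.529, -0.849, 0.0], [-0.0, -0.0, -1.0]]
wrist_force: [-0.5, -0.3, -0.0]
gripper_width: 0.352
clock: 46.88
eef_pos: [0.5099, 0.1303, 0.1153]
orientation: [[0.8, -0.6, -0.0], [-0.6, -0.8, -0.0], [-0.0, 0.0, -1.0]]
wrist_force: [-0.8, -0.7, -0.2]
gripper_width: 0.351
clock: 47.38
eef_pos: [0.5097, 0.1303, 0.1155]
orientation: [[0.742, -0.671, -0.0], [-0.671, -0.742, -0.0], [-0.0, 0.0, -1.0]]
wrist_force: [0.5, 0.6, 0.0]
gripper_width: 0.348
[0.5097 0.1303 0.1155] yaw -132.12072742104655 j6 0.8879624672588351
px [289.9647 183.7647] area 85 mid [0.5037 0.1578] deg 100.88396902423598
px [321.4825 229.5   ] area 286 mid [0.5087 0.1302] deg 47.771332826560865
px [352.     228.4211] area 76 mid [0.5142 0.1025] deg 100.82644675776935
```

View pics/w27.png

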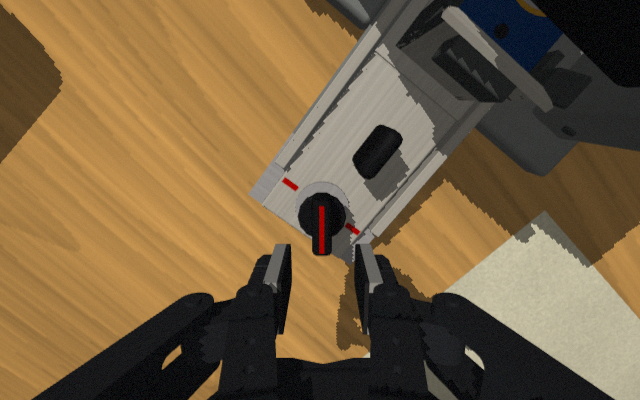

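```bash
python3 -m creep '[[0.03,0,0,-0.02,0,0,0],[0.03,0,0,-0.02,0,0,0],[0.03,0,0,-0.012,0,0,0],[0.03,0,0,-0.005,0,0,0],[0.03,0,0,0,0,0,0],[0.03,0,0,0,0,0,0],[0.03,0,0,-0.0015,0,0,0],[0.03,0,0,0,0,0,0]]' 30; python3 -m creep '[[0,0,0,0,0,0,0],[0,0,0,0,0,0,0],[0,0,0,0,0,0,0],[0,0,0,0,0,0,0]]' 30
```

```text
clock: 48.1
eef_pos: [0.5105, 0.1304, 0.058]
orientation: [[0.741, -0.671, 0.002], [-0.671, -0.741, 0.0], [0.001, -0.001, -1.0]]
wrist_force: [-0.7, 0.6, -0.4]
gripper_width: 0.351
clock: 48.43
eef_pos: [0.51, 0.1308, 0.0576]
orientation: [[0.741, -0.671, 0.001], [-0.671, -0.741, 0.001], [0.0, -0.001, -1.0]]
wrist_force: [-0.3, 4.7, 1.3]
gripper_width: 0.132
```

```bash
python3 -m creep '[[0,0,0,0,0,0,0.1],[0,0,0,0,0,0,0.11],[0,0,0,0,0,0,0.11],[0,0,0,0,0,0,0.11],[0,0,0,0,0,0,0.11],[0,0,0,0,0,0,0.11],[0,0,0,0,0,0,0.11],[0,0,0,0,0,0,0.1],[0,0,0,0,0,0,0.065],[0,0,0,0,0,0,0]]'; python3 -m creep '[[0,0,0,0,0,0,0],[0,0,0,0,0,0,0]]'; python3 knob.py w28
```

```text
clock: 49.27
eef_pos: [0.5094, 0.1311, 0.0572]
orientation: [[0.981, 0.192, -0.0], [0.192, -0.981, 0.001], [-0.0, -0.001, -1.0]]
wrist_force: [-1.1, 5.1, 2.0]
gripper_width: 0.13
clock: 49.43
eef_pos: [0.5094, 0.1311, 0.0572]
orientation: [[0.982, 0.188, -0.0], [0.188, -0.982, 0.001], [-0.0, -0.001, -1.0]]
wrist_force: [-1.9, 5.5, 1.6]
gripper_width: 0.131
[0.5094 0.1311 0.0572] yaw -79.1551348478763 j6 -0.03623919032916054
px [322.  190.5] area 154 mid [0.5021 0.1697] deg 100.76349700055997
px [321.628 277.936] area 422 mid [0.5092 0.1305] deg 100.60748245457077
```

View pics/w28.png

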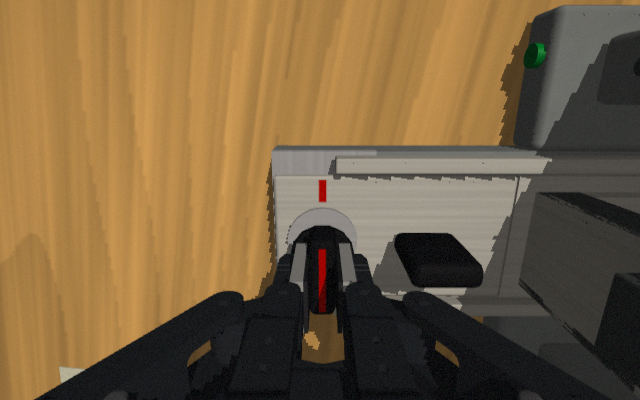

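```bash
python3 -m creep '[[0,0,0,0,0,0,0],[0,0,0,-0.003,0,0,0],[0,0,0,-0.003,0,0,0],[0,0,0,-0.003,0,0,0],[0,0,0,0,0,0,0]]' 50; python3 -m creep '[[0,0,0,-0.003,0,0,0],[0,0,0,-0.002,0,0,0],[0,0,0,-0.001,0,0,0],[0,0,0,0,0,0,0],[0,0,0,0,0,0,0]]' 50; python3 knob.py w29 0.061
```

```text
clock: 49.9
eef_pos: [0.5097, 0.1312, 0.0481]
orientation: [[0.982, 0.188, 0.0], [0.188, -0.982, 0.001], [0.0, -0.001, -1.0]]
wrist_force: [-1.9, 5.7, 3.7]
gripper_width: 0.122
clock: 50.32
eef_pos: [0.51, 0.1313, 0.0428]
orientation: [[0.982, 0.188, 0.001], [0.188, -0.982, 0.001], [0.001, -0.001, -1.0]]
wrist_force: [-2.3, 5.6, 5.4]
gripper_width: 0.121
[0.51   0.1313 0.0428] yaw -79.15580302304325 j6 -0.03623911737003101
px [321.5368 198.5   ] area 190 mid [0.5032 0.1665] deg 100.74631885367825
px [321.7941 278.5588] area 408 mid [0.51   0.1307] deg 100.20274840158078
```

View pics/w29.png

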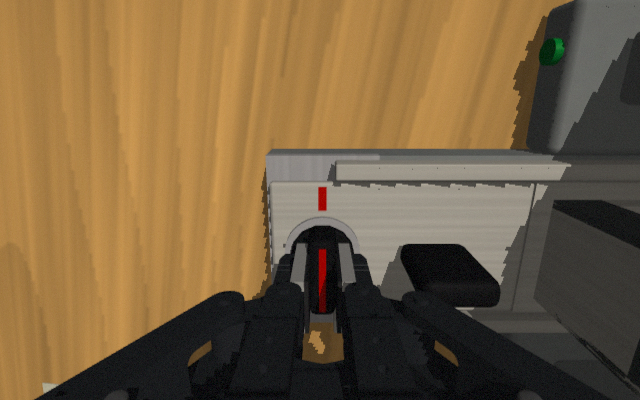

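```bash
python3 -m creep '[[0,0,0,-0.0005,0,0,-0.08],[0,0,0,0,0,0,-0.11],[0,0,0,0,0,0,-0.12],[0,0,0,0,0,0,-0.12],[0,0,0,0,0,0,-0.12],[0,0,0,0,0,0,-0.12],[0,0,0,0,0,0,-0.12],[0,0,0,0,0,0,-0.12],[0,0,0,0,0,0,-0.12],[0,0,0,0,0,0,-0.12]]' 50; python3 -m creep '[[0,0,0,0,0,0,-0.12],[0,0,0,0,0,0,-0.12],[0,0,0,0,0,0,-0.12],[0,0,0,0,0,0,-0.08],[0,0,0,0,0,0,0],[0,0,0,0,0,0,0],[0,0,0,0,0,0,0]]' 50; python3 knob.py w30 0.061
```

```text
clock: 51.2
eef_pos: [0.5107, 0.1308, 0.0427]
orientation: [[0.568, -0.823, 0.002], [-0.823, -0.568, 0.001], [0.001, -0.002, -1.0]]
wrist_force: [-0.8, 3.5, 5.0]
gripper_width: 0.12
clock: 51.78
eef_pos: [0.5107, 0.1305, 0.0426]
orientation: [[0.169, -0.986, 0.002], [-0.986, -0.169, 0.0], [0.0, -0.002, -1.0]]
wrist_force: [-0.1, 2.7, 5.9]
gripper_width: 0.123
[0.5107 0.1305 0.0426] yaw -170.27160955748283 j6 1.5539024494888192
px [321.7685 279.1713] area 432 mid [0.5104 0.1307] deg 9.68643337712561
px [377. 251.] area 161 mid [0.5149 0.1028] deg 99.34268355937081
px [266.9625 252.9812] area 160 mid [0.5043 0.1582] deg 100.19226359380018
```

View pics/w30.png

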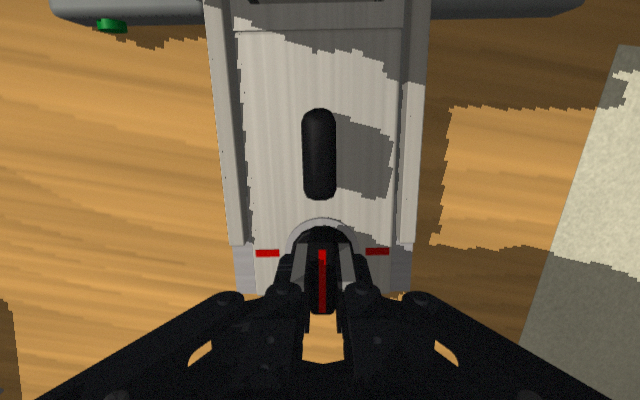

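```bash
python3 -m creep '[[0.03,0,0,0,0,0,0],[0.03,0,0,0,0,0,0],[0.03,0,0,0,0,0,0],[0.03,0,0,0,0,0,0],[0.03,0,0,0.02,0,0,0],[0.03,0,0,0.03,0,0,0],[0.03,-0.01,0,0.04,0,0,0],[0.03,-0.02,0,0.04,0,0,0],[0.03,-0.02,0,0.03,0,0,0],[0.03,0,0,0,0,0,0]]'; python3 -m creep '[[0.03,0,0,0,0,0,0],[0.03,0,0,0,0,0,0],[0.03,0,0,0,0,0,0],[0.03,0,0,0,0,0,0]]'; python3 knob.py w31 0.0635
python3 - <<'E'
from h import *
im,s=shot("side","s31");cv2.imwrite("pics/s31z.png",cv2.resize(im[95:215,250:390],None,fx=5,fy=5,interpolation=2))
shot("scene","c31")
E
```

```text
clock: 52.67
eef_pos: [0.4623, 0.131, 0.2064]
orientation: [[0.169, -0.985, 0.01], [-0.986, -0.169, 0.002], [-0.0, -0.01, -1.0]]
wrist_force: [0.6, -0.8, 0.5]
gripper_width: 0.351
clock: 53.0
eef_pos: [0.4603, 0.13, 0.1969]
orientation: [[0.169, -0.986, -0.003], [-0.986, -0.169, -0.001], [0.0, 0.003, -1.0]]
wrist_force: [-0.5, -0.2, 0.1]
gripper_width: 0.351
[0.4603 0.13   0.1969] yaw -170.28468551775686 j6 1.569337485129192
px [332.0278 129.7083] area 144 mid [0.5102 0.1306] deg 8.1315123749647
px [361.96 126.44] area 50 mid [0.515  0.1028] deg 99.76310240272142
px [300.1176 127.4706] area 51 mid [0.5078 0.1567] deg 98.95629120855568
```

View pics/w31.png

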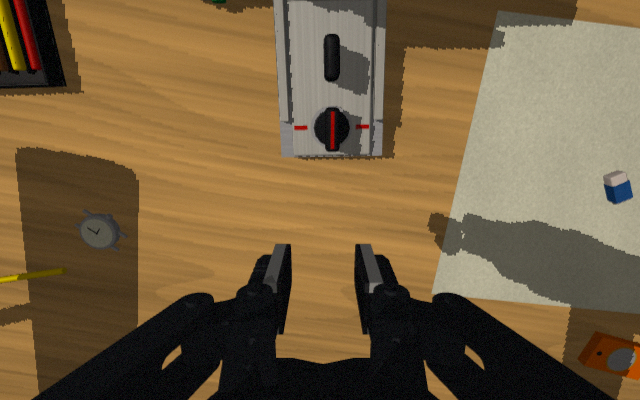

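View pics/s31z.png

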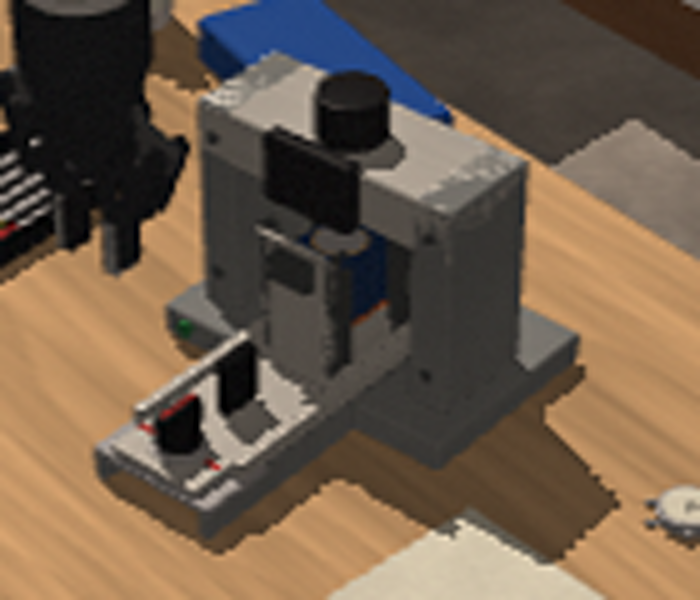

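View pics/c31.png

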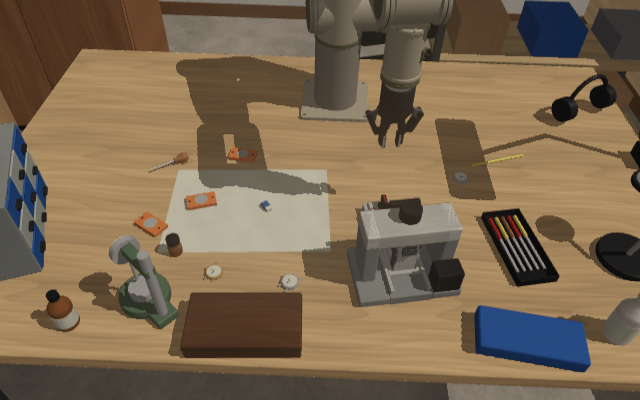

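Run:
```python
from h import *
s=r.read_state();print(tri("wrist",(332.03,129.7),"side",(250+180/5,95+407/5),s))
# line length consistency and tilt of side at both heights
for z in(.0635,.0755):print(z,onz("wrist",(332.03,129.7),z,s)[0],onz("side",(286,176.4),z)[0])
```

```text
(array([0.51104777, 0.13013981, 0.06051663]), np.float64(0.001321660956390362))
0.0635 [0.51076678 0.13066184 0.0635    ] [0.50940805 0.12663561 0.0635    ]
0.0755 [0.51177276 0.13117601 0.0755    ] [0.50076497 0.11424478 0.0755    ]
```

The top of the knob measures about 0.061 m high, against 0.0755 m when sprung up. That is about 12 mm down or slightly more, so the stud has stayed in.

```bash
python3 -c "
from plant import r
print(r.hand_in()); print(r.read_state()['clock'])"
```

```text
the job is handed in; nothing more can be done
None
the job is handed in; nothing more can be done
```

The job is done and handed in at about 53 s of the 210 s. I found four blue carriers on the bench, and all four are in the magazine, case back up. The drawer is home and the stud is locked; `hand_in()` gave no verdict.

- **Loading:** I pulled the drawer to its outer stop, then placed each carrier in the mouth and pressed it about 23 mm down with the shut fingers. The wrist picture after each press showed both brass lips over the plate.
- **Drawer:** I pushed it against its inner stop with about 32 N. The arm moved only about 98 mm, but the pictures before and after put the knob 99.9 mm along, so I took the drawer as home.
- **Stud:** It started about 53° turned. I lined it up with the red marks, pushed it in 14 mm and turned it about 91° clockwise.
- **Last checks after letting go:**
  - The bar lies along the drawer; its angle read 8–9.7°, against about 10.9° for the drawer's line.
  - The knob top triangulated at about 61 mm, against 75.5 mm sprung up, so the stud stayed in. I expected about 63.5 mm; the 2–3 mm difference is within camera error.
- **Rest of the bench:** No blue carriers were left. The watches, eraser, graver, oiler and orange plates look unmoved, judged by eye from the pictures, and the robot was touching nothing. I saw no carrier get knocked aside during the run.

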